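# Load the analyser's electrode modules and lock the deck

## Task

Plug every electrode module standing on the bench fully home into the deck socket rimmed in its own colour. Once all are in, fit the loose square-bored key fully down onto the deck's square spindle shaft and turn it clockwise until the spindle reaches its locked stop at the green dot. Then lift the key off and stand it upright in the grey tray, leaving the modules home and knocking none of the other things over.

Things in the scene. Friction and masses are not known exactly. Their poses are not given: they have to be found in the camera images.
- deck: fixed low analyser deck, white with a blue foot, 190 mm (its x) by 275 mm (its y), top 50 mm above the bench, turned a little from start to start. Origin at the centre of its underside. Four square sockets in a row along its y, rimmed in colour, and a lock spindle on the robot's side of them. Its own x points away from the robot
- socket_red (a point): centre of the mouth of the red-rimmed socket, at deck x = +30 mm, y = +97.5 mm, level with the deck's top (50 mm above the bench). Square hole 41.5 mm wide, 30 mm deep, sides along the deck's x and y; axes as the deck's, z up
- socket_yellow (a point): centre of the mouth of the yellow-rimmed socket, at deck x = +30 mm, y = +32.5 mm, level with the deck's top (50 mm above the bench). Square hole 41.5 mm wide, 30 mm deep, sides along the deck's x and y; axes as the deck's, z up
- socket_green (a point): centre of the mouth of the green-rimmed socket, at deck x = +30 mm, y = -32.5 mm, level with the deck's top (50 mm above the bench). Square hole 41.5 mm wide, 30 mm deep, sides along the deck's x and y; axes as the deck's, z up
- socket_blue (a point): centre of the mouth of the blue-rimmed socket, at deck x = +30 mm, y = -97.5 mm, level with the deck's top (50 mm above the bench). Square hole 41.5 mm wide, 30 mm deep, sides along the deck's x and y; axes as the deck's, z up
- module_red: loose electrode module (absent in some starts), red above, grey lower end: upright block 40 mm square, 75 mm tall, 160 g, foot-heavy (balance 15 mm up), lowest 6 mm tapered to 36 mm. Origin at the centre of its underside, z up, x and y square to its sides. Goes grey end down into the red-rimmed socket, any quarter turn; fully home its underside is 30 mm below the mouth and 45 mm stand out
- module_yellow: loose electrode module (absent in some starts), yellow above, grey lower end: upright block 40 mm square, 75 mm tall, 160 g, foot-heavy (balance 15 mm up), lowest 6 mm tapered to 36 mm. Origin at the centre of its underside, z up, x and y square to its sides. Goes grey end down into the yellow-rimmed socket, any quarter turn; fully home its underside is 30 mm below the mouth and 45 mm stand out
- module_green: loose electrode module (absent in some starts), green above, grey lower end: upright block 40 mm square, 75 mm tall, 160 g, foot-heavy (balance 15 mm up), lowest 6 mm tapered to 36 mm. Origin at the centre of its underside, z up, x and y square to its sides. Goes grey end down into the green-rimmed socket, any quarter turn; fully home its underside is 30 mm below the mouth and 45 mm stand out
- module_blue: loose electrode module (absent in some starts), blue above, grey lower end: upright block 40 mm square, 75 mm tall, 160 g, foot-heavy (balance 15 mm up), lowest 6 mm tapered to 36 mm. Origin at the centre of its underside, z up, x and y square to its sides. Goes grey end down into the blue-rimmed socket, any quarter turn; fully home its underside is 30 mm below the mouth and 45 mm stand out
- key: loose lock key, standing on the bench, 200 g: a bare aluminium hub 52 mm square and 33 mm high with an orange bar handle on top (80 mm long along its x, 18 mm thick along its y, from 33 to 68 mm above the underside). Origin at the centre of its underside, z up. From below a square bore 19.6 mm wide, 27 mm deep, runs up the middle, its sides parallel to the bar and across it
- shaft_base (a point): on the axis of the lock spindle (deck x = -55 mm, y = 0), on top of its round collar (60 mm across), 56 mm above the bench. A steel square shaft stands on it, 18 mm wide, 25 mm high, top 5 mm tapered to 13 mm. The frame turns with it, x and y square to its sides, z up; red pointer along -x. A fully fitted key stands on the collar, origin here, in any quarter turn (0.09 rad play each way)
- spindle (a joint): angle of the lock spindle, rad: 0 open, pointer at the red dot (towards the robot, along the deck's -x); grows clockwise seen from above, up to the stop at 1.35 (locked, pointer at the green dot, towards the deck's +y); it starts between 0 and 0.25. Stays where it is left; takes about 0.15 N m to turn
- tray: fixed shallow grey key tray, 130 mm square, open on top, walls 18 mm high and 5 mm thick, floor 5 mm thick. Origin at the centre of its underside
- jar: bystander: glass specimen jar with red lid, 52 mm across, 65 mm tall. Origin at the centre of its underside, z up
- timer: bystander: grey bench timer, 50 by 70 by 30 mm. Origin at the centre of its underside, z up
- tipbox: bystander: blue box with pale lid for pipette tips, 85 by 125 by 70 mm. Origin at the centre of its underside, z up
- beaker: bystander: glass beaker, 68 mm across the rim, 85 mm tall. Origin at the centre of its underside, z up
- bottle: bystander: white bottle with red cap, 64 mm across, 160 mm tall. Origin at the centre of its underside, z up

How it is judged:
On the way, in this order (a step that is already met when the one before it is completed fails the run):
1. every module present is fully home in the socket of its colour (z of module_red in the frame of socket_red below -0.026 m and horizontal distance between module_red and socket_red below 0.005 m and angle between each of module_red, module_yellow, module_green, module_blue's own z axis and vertical below 0.06 rad and z of module_yellow in the frame of socket_yellow below -0.026 m and horizontal distance between module_yellow and socket_yellow below 0.005 m and z of module_green in the frame of socket_green below -0.026 m and horizontal distance between module_green and socket_green below 0.005 m and z of module_blue in the frame of socket_blue below -0.026 m and horizontal distance between module_blue and socket_blue below 0.005 m), for 0.2 s.
2. the key is fitted fully down on the shaft, the modules still home (all of step 1 and z of key in the frame of shaft_base between -0.005 and 0.005 m and horizontal distance between key and shaft_base below 0.004 m and angle between key's own z axis and vertical below 0.07 rad), for 0.2 s.
3. the spindle is turned to its locked stop with the key on it (value of joint spindle above 1.25 rad and z of key in the frame of shaft_base between -0.005 and 0.005 m and horizontal distance between key and shaft_base below 0.004 m and angle between key's own z axis and vertical below 0.07 rad), for 0.2 s.
At the end, for the whole second after the job is handed in: Every module present is home in the socket of its colour (underside at least 26 mm below the mouth, within 5 mm of the centre, tilted under 0.06 rad), the spindle stands at 1.25 rad or more, and the key stands upright (within 0.1 rad) at rest on the floor of the tray, within 50 mm of its centre (all of step 1 and value of joint spindle above 1.25 rad and horizontal distance between key and tray below 0.05 m and height (world z) of key below 0.012 m and angle between key's own z axis and vertical below 0.1 rad and linear speed of key below 0.02 m/s); the robot touches nothing.
It fails at once if a bystander (jar, timer, tip box, beaker or bottle) is knocked over (angle between any of jar, timer, tipbox, beaker, bottle's own z axis and vertical above 0.7 rad).
Of module_red, module_yellow, module_green, module_blue only 2 to 4 are there at a start; the rules pass over those that are not, and their reading is None.
At some moment in a run one of module_red, module_yellow, module_green, module_blue, key may be knocked a few centimetres aside while the robot is not near it.
It also fails if it takes over 210 s, if anything falls off the work surface, if the arm or the gripper's body presses on something with over 40 N, if the wrist force passes 120 N, or if a joint passes its speed limit or range.

## Robot

A 6-joint arm with a two-finger parallel gripper is mounted at the origin on the work surface. World frame = base frame: x ahead of the robot, y to its left, z up, the work surface at z = 0. Lengths are in m, angles in rad, forces in N, time in s.
With the tool pointing down it reaches from about 0.375 to 0.975 m from the base axis. Payload 3.8 kg.
Tool frame: the origin (TCP) lies at the very end of the fingers, on their centre line; the grasp point (between the pads) lies 19 mm behind it; z points along the fingers, y is the direction in which the jaws open and shut (so a half turn about z gives the same grasp; the last joint's range is limited). The gripper opens to 85 mm and grips with 20 to 120 N. Pads are 22 mm wide; open, the fingers measure 114 mm over their backs; the gripper's body (76 mm by 85 mm) begins 54 mm behind the grasp point. The pads swing forward as they close: fully open they stand 13 mm farther back than shut.
Start: joints at [-0.037, 0.264, 1.604, -0, 1.274, -0.037], TCP at [0.675, -0, 0.231] pointing down, gripper open.
Joint ranges: [-2.63, 2.63], [-0.94, 2.18], [0.31, 2.57], [-1.31, 4.45], [0, 2.66], [-2.55, 2.55]. Speed limits (rad/s): [2.57, 2.57, 3.14, 3.14, 3.14, 3.14].

## Interface

Orientations are given as a rotation vector (axis times angle).
In Python, from workcell import bot, viewer, finish_job gives the robot as it stands.
- The arm moves only by the tool servo_tool, never from a script. Its argument "plan" is a list that holds one entry, the list of rows, each a list of 6 numbers: the shift along the tool's x, y, z in cm, then the turn, a rotation vector about the tool's x, y, z in degrees. A call has 1 to 20 rows; each row is the pose to reach, as a shift and turn from the pose measured when the call began, along the tool's axes at that moment; what a row does not reach only later rows make up. A row lasts 1/12 s, in which the tool goes at most 41.7 mm and 7.16 degrees, less where a joint would pass 70% of its speed; a pose out of reach is approached as far as the arm can. A call with a gripper value outside its range is refused whole. "claw" is the finger opening in cm, from 0 to 8.54, set as the call begins (left out, the last holds). The fingers move at their own pace and stop on an object; "grip_force" is the grip in N (left out, the last holds). Time passes only in rows, so rows that repeat a pose let the fingers close. It gives the time, the measured TCP pose, the force and the opening at its end, in the units of the state.
- bot.read_state(): the state, without advancing time (a new reading comes with each control period).
- viewer.read_camera(name): name is "scene" or "side" or "wrist"; returns a dict with "color" (480x640x3 uint8, red, green, blue), "fx", "fy", "cx", "cy" (pixels), "k1" (the pictures are not rectified: a ray, as slopes to the right and down, at radius r is drawn at 1 + k1 r^2 times it, then the intrinsics apply), "eye" and "rotation" of the camera in the world; the wrist camera has in their place "T_tool_cam" (4x4, takes a point from camera to tool coordinates, whose origin is the TCP and whose axes are the flange's). Camera axes: x right, y down, z forward; pixel columns grow to the right and rows downward; lengths in m; the calibration is good to about 2 mm. A picture is of the moment at which its call begins: read the wrist's pose just before it. There is no depth.
- finish_job(): hands the job in, once; it reports no verdict.
The state is a dict: "time": time; "q": joint angles; "joint_vel": joint speeds; "joint_torque": joint torques, N m; "tool_pos": TCP position; "tcp_rot": TCP orientation; "wrist_force": force on the tool from outside, world axes, zero at the start; "torque": the same for the moment, N m; "width": opening from 0.0 (shut) to 1.0 (fully open).
Only numpy, scipy, OpenCV 4.12 (cv2) and the standard library are available. Lean on these libraries where they do the work, as an engineer would, in place of code of your own. Each camera call takes 0.05 s, during which the arm holds its last target.

## Working session

There is one attempt and no reset: what is moved stays moved. The work goes in short steps, Python scripts to look and compute and a tool call to move; the robot and the scene stay as the last step left them, time stands still between calls to the robot, and variables do not carry over. Pictures are saved under pics/ and viewed, and the job is handed in when it is done.

Besides the shell and the picture viewer there is one more tool, called after "Request:" by a JSON object that holds its "op" and its "data", one argument or row to a line. servo_tool: Moves the arm, as the interface text tells. Its arguments: {"type":"object","properties":{"plan":{"type":"array"},"claw":{"type":"number"},"grip_force":{"type":"number"}},"required":["plan"]}

```bash
ls -la; mkdir -p pics; cat > h.py <<'E'
import numpy as np, cv2
from scipy.spatial.transform import Rotation as R
from workcell import bot, viewer
def cap(name,fn):
    s=bot.read_state(); c=viewer.read_camera(name)
    cv2.imwrite('pics/'+fn+'.png',c['color'][:,:,::-1])
    if name=='wrist':
        T=np.eye(4);T[:3,:3]=R.from_rotvec(s['tcp_rot']).as_matrix();T[:3,3]=s['tool_pos']
        W=T@np.array(c['T_tool_cam']);c['eye']=W[:3,3];c['rotation']=W[:3,:3]
    np.savez('pics/'+fn+'.npz',**{k:np.array(c[k]) for k in ['color','fx','fy','cx','cy','k1','eye','rotation']})
    return s
def load(fn): return np.load('pics/'+fn+'.npz')
def ray(c,u,v):
    x=(u-c['cx'])/c['fx'];y=(v-c['cy'])/c['fy'];rd=np.hypot(x,y);r=rd
    for _ in range(30): r=rd/(1+c['k1']*r*r)
    f=r/rd if rd>0 else 1
    return c['rotation']@np.array([x*f,y*f,1.])
def pt(c,u,v,z):
    d=ray(c,u,v);e=c['eye'];return e+d*(z-e[2])/d[2]
def proj(c,p):
    q=c['rotation'].T@(np.array(p)-c['eye']);x,y=q[0]/q[2],q[1]/q[2];f=1+c['k1']*(x*x+y*y)
    return np.array([c['fx']*x*f+c['cx'],c['fy']*y*f+c['cy']])
def crop(fn,x0,y0,x1,y1,k,out):
    im=cv2.imread('pics/'+fn+'.png')[y0:y1,x0:x1];cv2.imwrite('pics/'+out+'.png',cv2.resize(im,None,fx=k,fy=k,interpolation=cv2.INTER_CUBIC))
E
python3 - <<'E'
from h import *
for n in ['scene','side','wrist']:
    s=cap(n,n+'0');c=load(n+'0');print(n,c['fx'],c['k1'],c['eye'],c['rotation'].round(3).tolist())
print(s)
E
```

```text
total 12
drwxr-xr-x  3 agent agent 4096 Dec  6 19:40 .
drwxr-xr-x 23 root  root  4096 Dec  6 19:40 ..
drwxr-xr-x  2 agent agent 4096 Dec  6 19:40 pics
scene 586.3604956927347 0.06355542409690419 [ 1.05781368 -0.57535714  1.21627715] [-2.436, -0.819, 0.257]
side 501.13607673595016 -0.028882967140044947 [0.32779795 0.88181641 0.67931433] [-0.373, 2.662, -1.395]
wrist 353.8317886882575 -0.07081088209001613 [0.67537105 0.079143   0.37312809] [[1.0, 0.001, -0.001], [0.0, -0.951, -0.309], [-0.002, 0.309, -0.951]]
{'time': 0.1, 'q': array([-3.68991302e-02,  2.64694332e-01,  1.60526708e+00, -2.23873108e-08,
        1.27368339e+00, -3.69187272e-02]), 'joint_vel': array([-0.00014534, -0.00212896, -0.00353809, -0.00138421,  0.00080197,
        0.00077822]), 'joint_torque': array([ 2.96398039e-04, -5.16707003e+01, -3.68589377e+01,  1.30520286e-05,
        6.22219843e-03,  5.24967299e-05]), 'tool_pos': array([6.74331269e-01, 2.34171827e-05, 2.30059375e-01]), 'tcp_rot': array([-2.22035594e+00, -2.22039947e+00,  2.19267318e-03]), 'wrist_force': array([-0.42389691,  0.06387275, -0.25012768]), 'torque': array([ 0.04206688,  0.00527421, -0.02734363]), 'width': 0.9977866073117941}
```

```bash
python3 - <<'E'
s=open('h.py').read()
s=s.replace("    np.savez(","    c['rotation']=np.array(c['rotation'],float)\n    if c['rotation'].ndim==1: c['rotation']=R.from_rotvec(c['rotation']).as_matrix()\n    np.savez(")
open('h.py','w').write(s)
E
python3 - <<'E'
from h import *
for n in ['scene','side','wrist']:
    s=cap(n,n+'1');c=load(n+'1');print(n,c['rotation'].round(3).tolist())
E
```

```text
scene [[0.796, 0.499, -0.342], [0.605, -0.662, 0.442], [-0.006, -0.559, -0.829]]
side [[-0.963, -0.164, 0.212], [-0.268, 0.547, -0.793], [0.014, -0.821, -0.571]]
wrist [[1.0, 0.0, -0.001], [0.0, -0.951, -0.309], [-0.001, 0.309, -0.951]]
```

View pics/scene0.png

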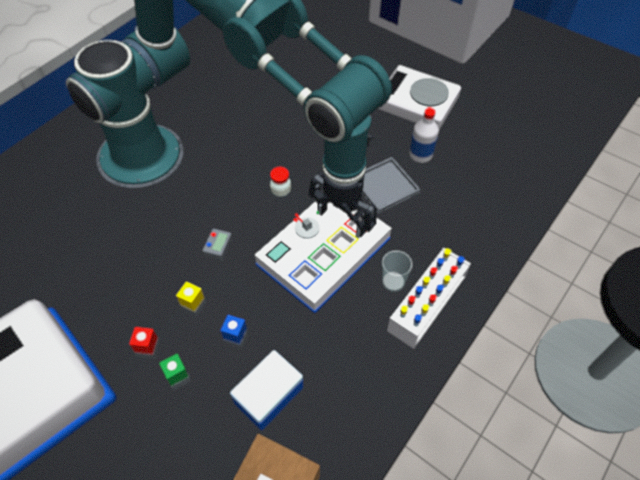

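View pics/side0.png

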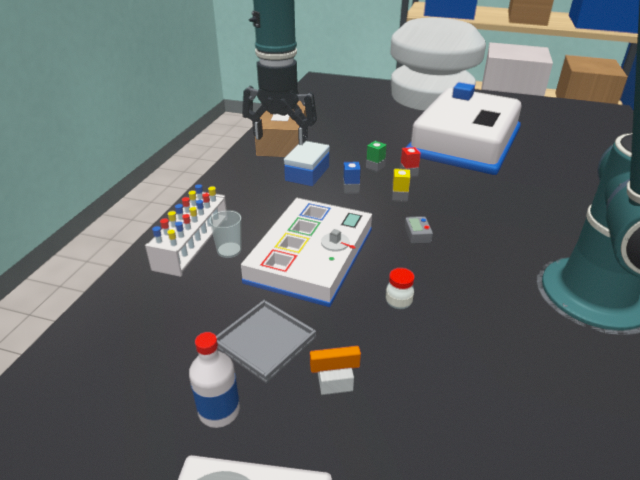

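View pics/wrist0.png

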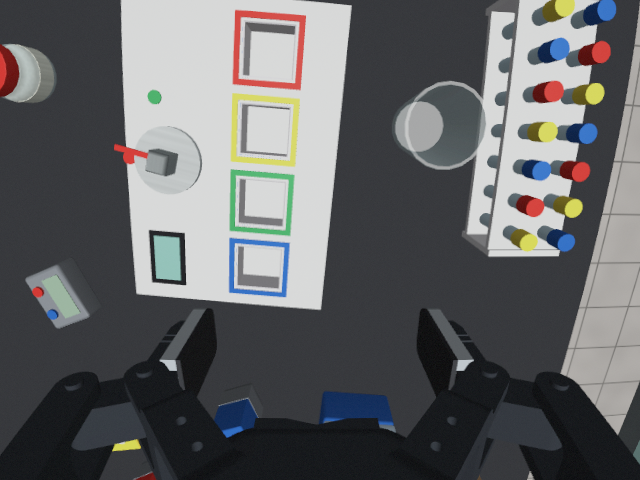

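```bash
python3 - <<'E'
from h import *
crop('scene0',110,270,270,390,5,'c1');crop('side0',280,310,400,400,6,'c2');crop('wrist0',110,0,360,190,3,'c3')
crop('wrist0',110,130,360,320,3,'c4')
E
```

```text
(no output)
```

View pics/c1.png

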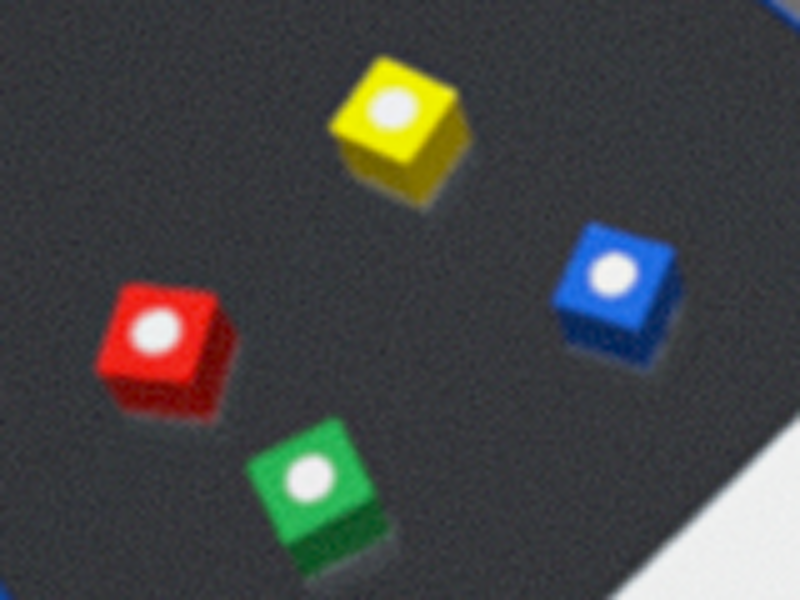

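View pics/c2.png

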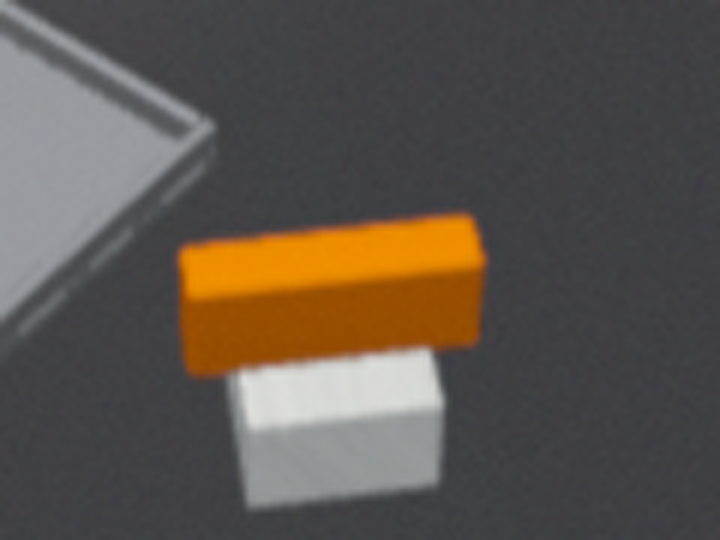

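View pics/c3.png

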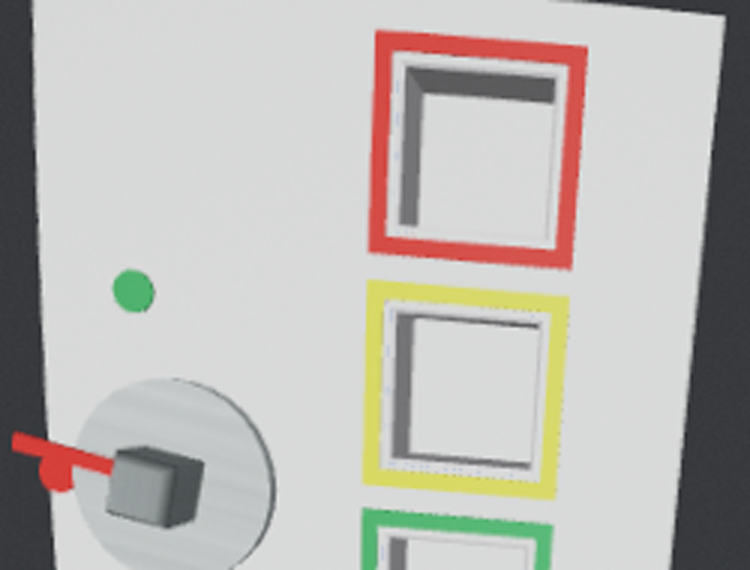

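View pics/c4.png

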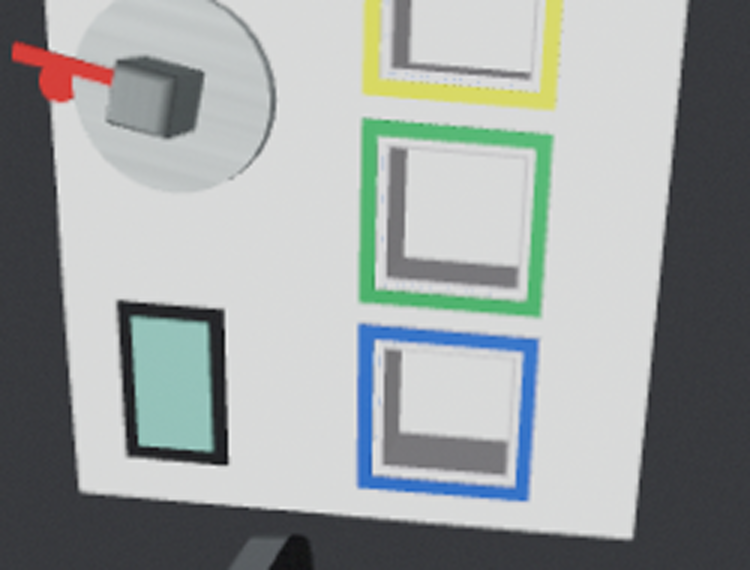

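```bash
cat >> h.py <<'E'
from scipy.optimize import least_squares
def uc(P,k,x0,y0): return [((a+.5)/k-.5+x0,(b+.5)/k-.5+y0) for a,b in P]
def fitrect(c,P,z,w,h,yaw0=None):
    X=np.array([pt(c,u,v,z)[:2] for u,v in P]);ctr=X.mean(0)
    L=np.array([[w,h],[-w,h],[-w,-h],[w,-h]])/2
    best=None
    for flip in (1,-1):
      for k in range(4):
        A=np.roll(L[::flip],k,0);B=X-ctr
        H=A.T@B;a=np.arctan2(H[0,1]-H[1,0],H[0,0]+H[1,1])
        Rm=np.array([[np.cos(a),-np.sin(a)],[np.sin(a),np.cos(a)]])
        e=np.sqrt(((A@Rm.T-B)**2).sum(1).mean())
        if best is None or e<best[0]-1e-6 or (e<best[0]+1e-6 and abs(a)<abs(best[2])): best=(e,ctr,a)
    e,ctr,a=best
    s=[np.linalg.norm(X[i]-X[(i+1)%4])*1e3 for i in range(4)]
    return ctr.round(4),round(np.degrees(a),2),'rms mm %.1f'%(e*1e3),np.round(s,1)
E
python3 - <<'E'
from h import *
w=load('wrist1');s=load('scene1');d=load('side1')
S={'red':[(377,30),(588,45),(571,270),(368,252)],'yel':[(367,280),(570,296),(555,498),(362,484)]}
S2={'gre':[(361,118),(553,133),(541,316),(359,300)],'blu':[(358,323),(540,338),(528,500),(357,485)]}
C=[]
for n,P,y in [(n,P,0) for n,P in S.items()]+[(n,P,130) for n,P in S2.items()]:
    f=fitrect(w,uc(P,3,110,y),.05,.052,.052);print(n,f);C.append(f[0])
C=np.array(C);dy=C[0]-C[3];print('yaw',np.degrees(np.arctan2(-dy[0],dy[1])),np.linalg.norm(dy))
M={'yel':[(384,55),(458,92),(405,165),(330,128)],'red':[(126,283),(218,292),(190,382),(97,370)],'blu':[(594,222),(676,247),(637,330),(555,300)],'gre':[(338,418),(374,490),(288,545),(247,465)]}
for n,P in M.items(): print('mod',n,fitrect(s,uc(P,5,110,270),.075,.04,.04))
print('key',fitrect(d,uc([(180,245),(470,214),(487,258),(187,298)],6,280,310),.068,.08,.018))
# deck in scene
for P in [(306,272)]: print(pt(s,*P,.05))
print('tray',[pt(d,u,v,.018) for u,v in [(215,337),(264,304),(315,332),(266,375)]])
for q in [(420,125,0),(397,262,.085),(400,297,.03),(280,175,.065),(216,240,.03),(265,373,.07)]: print(q,pt(s,*q))
E
```

```text
red (array([0.6353, 0.1432]), np.float64(-5.07), 'rms mm 4.3', array([57.7, 58.6, 58. , 57.8]))
yel (array([0.6295, 0.0782]), np.float64(-4.84), 'rms mm 4.2', array([58.3, 57.5, 58.2, 57.9]))
gre (array([0.6238, 0.0134]), np.float64(-4.87), 'rms mm 4.2', array([58.2, 58. , 58.1, 57.4]))
blu (array([ 0.6182, -0.0516]), np.float64(-5.12), 'rms mm 4.2', array([58.5, 57.8, 57.9, 57.4]))
yaw -5.016698229712667 0.19554909869390857
mod yel (array([ 0.4475, -0.25  ]), np.float64(9.43), 'rms mm 0.6', array([39.9, 40.9, 39.6, 41.4]))
mod red (array([ 0.443 , -0.3854]), np.float64(30.01), 'rms mm 0.4', array([39.7, 41. , 39.7, 39.8]))
mod blu (array([ 0.5789, -0.2509]), np.float64(17.38), 'rms mm 1.0', array([38.1, 40.8, 38.4, 38.9]))
mod gre (array([ 0.5413, -0.3932]), np.float64(-20.23), 'rms mm 1.4', array([36.5, 38.8, 40.3, 39.6]))
key (array([0.4571, 0.3577]), np.float64(25.12), 'rms mm 1.1', array([78.1, 15.7, 80. , 18.1]))
[ 0.61452422 -0.04290583  0.05      ]
tray [array([0.67938035, 0.34159013, 0.018     ]), array([0.62786714, 0.23869588, 0.018     ]), array([0.51385805, 0.28036928, 0.018     ]), array([0.56273492, 0.39381105, 0.018     ])]
(420, 125, 0) [0.55630973 0.56195919 0.        ]
(397, 262, 0.085) [0.77583979 0.08588192 0.085     ]
(400, 297, 0.03) [0.81842925 0.04324114 0.03      ]
(280, 175, 0.065) [0.3910417 0.1373419 0.065    ]
(216, 240, 0.03) [ 0.37666204 -0.0942013   0.03      ]
(265, 373, 0.07) [ 0.70176025 -0.29063799  0.07      ]
```

```bash
cat >> h.py <<'E'
R0=np.array([[0,1,0],[1,0,0],[0,0,-1.]])
def row(x,y,z,deg):
    s=bot.read_state();Rc=R.from_rotvec(s['tcp_rot']).as_matrix()
    Rt=R.from_euler('z',deg,degrees=True).as_matrix()@R0
    d=Rc.T@(np.array([x,y,z])-s['tool_pos'])*100
    r=R.from_matrix(Rc.T@Rt).as_rotvec(degrees=True)
    print('row',np.round(np.r_[d,r],2).tolist(),'dist',round(np.linalg.norm(d),1),'t',s['time'])
def st():
    s=bot.read_state();Rc=R.from_rotvec(s['tcp_rot']).as_matrix()
    print('t %.2f'%s['time'],'pos',s['tool_pos'].round(4),'yaw %.2f'%np.degrees(np.arctan2(Rc[1,1],Rc[0,1])),'tilt',np.degrees(np.arccos(-Rc[2,2])).round(2),'F',s['wrist_force'].round(1),'M',s['torque'].round(2),'w',s['width'].round(3))
D0=None
E
python3 - <<'E'
from h import *
row(.4475,-.25,.19,9.4)
E
```

```text
row [-25.0, -22.72, 4.1, -0.05, -0.01, -9.4] dist 34.0 t 0.3
```

Request:
{"op": "servo_tool", "data": {
  "plan": [
    [[-25.0, -22.7, 4.1, 0, 0, -9.4], [-25.0, -22.7, 4.1, 0, 0, -9.4], [-25.0, -22.7, 4.1, 0, 0, -9.4], [-25.0, -22.7, 4.1, 0, 0, -9.4], [-25.0, -22.7, 4.1, 0, 0, -9.4], [-25.0, -22.7, 4.1, 0, 0, -9.4], [-25.0, -22.7, 4.1, 0, 0, -9.4], [-25.0, -22.7, 4.1, 0, 0, -9.4], [-25.0, -22.7, 4.1, 0, 0, -9.4], [-25.0, -22.7, 4.1, 0, 0, -9.4], [-25.0, -22.7, 4.1, 0, 0, -9.4], [-25.0, -22.7, 4.1, 0, 0, -9.4]]
  ]
}}

```text
time: 1.3
tool_pos: [0.4488, -0.2494, 0.1904]
tcp_rot: [2.031, 2.396, 0.001]
wrist_force: [0.3, 0.1, -0.7]
width: 0.998
```

```bash
python3 - <<'E'
from h import *
st();cap('wrist','w2');st()
E
```

```text
Traceback (most recent call last):
  File "h.py", line 52, in st
    print('t %.2f'%s['time'],'pos',s['tool_pos'].round(4),'yaw %.2f'%np.degrees(np.arctan2(Rc[1,1],Rc[0,1])),'tilt',np.degrees(np.arccos(-Rc[2,2])).round(2),'F',s['wrist_force'].round(1),'M',s['torque'].round(2),'w',s['width'].round(3))
                                                                                                                                                                                                                        ^^^^^^^^^^^^^^^^
AttributeError: 'float' object has no attribute 'round'
```

```bash
sed -i "s/s\['width'\].round(3)/round(s['width'],3)/" h.py; python3 - <<'E'
from h import *
st();cap('wrist','w2');st()
E
```

```text
t 1.30 pos [ 0.4488 -0.2494  0.1904] yaw 9.43 tilt 0.03 F [ 0.3  0.1 -0.7] M [-0.04  0.03  0.01] w 0.998
t 1.35 pos [ 0.449  -0.2491  0.1904] yaw 9.49 tilt 0.01 F [ 0.3 -0.8  0.4] M [ 0.02 -0.03 -0.02] w 1.001
```

View pics/w2.png

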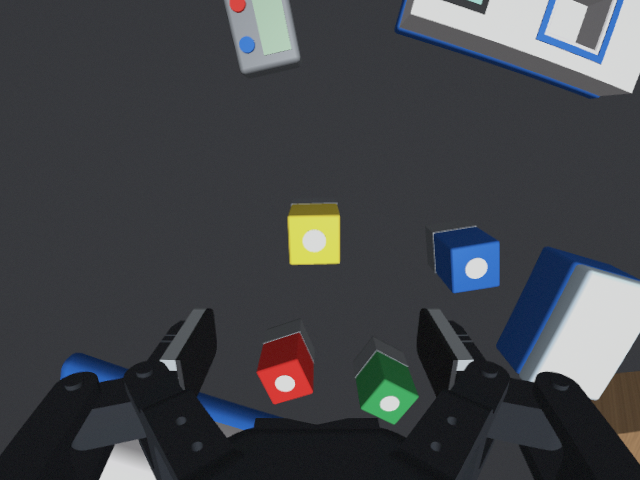

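```bash
cat >> h.py <<'E'
RNG={'red':[(0,12),(168,180)],'yel':[(20,38)],'gre':[(50,85)],'blu':[(100,125)]}
def seg(fn,col,box=None):
    c=load(fn);im=c['color'];hsv=cv2.cvtColor(im,cv2.COLOR_RGB2HSV)
    m=np.zeros(im.shape[:2],bool)
    for a,b in RNG[col]: m|=(hsv[...,0]>=a)&(hsv[...,0]<=b)
    m&=hsv[...,1]>110
    if box: k=np.zeros_like(m);k[box[1]:box[3],box[0]:box[2]]=1;m&=k
    V=hsv[...,2]
    vm=np.percentile(V[m],90);m&=V>vm*0.83
    m=cv2.morphologyEx(m.astype(np.uint8),cv2.MORPH_OPEN,np.ones((3,3)))
    n,l,s_,ce=cv2.connectedComponentsWithStats(m);i=1+np.argmax(s_[1:,4])
    cn,_=cv2.findContours((l==i).astype(np.uint8),cv2.RETR_EXTERNAL,cv2.CHAIN_APPROX_NONE)
    return c,max(cn,key=len)[:,0].astype(float)
def modtop(fn,col,z=.075,box=None,w=40):
    c,P=seg(fn,col,box)
    X=np.array([pt(c,u,v,z)[:2] for u,v in P])*1e3
    X=cv2.convexHull(X.astype(np.float32))
    (cx,cy),(a,b),an=cv2.minAreaRect(X)
    an=(an+45)%90-45
    print(col,'ctr',round(cx/1e3,4),round(cy/1e3,4),'size',round(a,1),round(b,1),'yaw',round(an,2))
    return cx/1e3,cy/1e3,an
E
python3 - <<'E'
from h import *
for n,b in [('yel',None),('blu',(410,210,505,300)),('red',(250,310,325,410)),('gre',(350,340,425,430))]: modtop('w2',n,box=b)
row(.4475,-.25,.045,9.4)
E
```

```text
yel ctr 0.4483 -0.2519 size 38.6 38.8 yaw 10.57
blu ctr 0.5792 -0.2537 size 37.4 38.6 yaw 18.89
red ctr 0.4443 -0.3875 size 39.1 38.9 yaw 30.03
gre ctr 0.5421 -0.3951 size 38.7 38.4 yaw -22.38
row [-0.06, -0.16, 14.54, 0.01, -0.0, 0.09] dist 14.5 t 1.35
```

```bash
python3 - <<'E'
from h import *
row(.4482,-.2517,.045,10.3)
E
```

```text
row [-0.24, -0.12, 14.54, 0.01, -0.0, -0.81] dist 14.5 t 1.35
```

Request:
{"op": "servo_tool", "data": {
  "plan": [
    [[-0.24, -0.12, 4, 0, 0, -0.8], [-0.24, -0.12, 8, 0, 0, -0.8], [-0.24, -0.12, 11, 0, 0, -0.8], [-0.24, -0.12, 13, 0, 0, -0.8], [-0.24, -0.12, 14.5, 0, 0, -0.8], [-0.24, -0.12, 14.5, 0, 0, -0.8], [-0.24, -0.12, 14.5, 0, 0, -0.8]]
  ],
  "claw": 8.5
}}

```text
time: 1.93
tool_pos: [0.4486, -0.2503, 0.0447]
tcp_rot: [-2.01, -2.412, -0.0]
wrist_force: [0.4, 0.3, 0.2]
width: 0.991
```

Request:
{"op": "servo_tool", "data": {
  "plan": [
    [[0, 0, 0, 0, 0, 0], [0, 0, 0, 0, 0, 0], [0, 0, 0, 0, 0, 0], [0, 0, 0, 0, 0, 0], [0, 0, 0, 0, 0, 0], [0, 0, 0, 0, 0, 0], [0, 0, 0, 0, 0, 0], [0, 0, 0, 0, 0, 0], [0, 0, 0, 0, 0, 0], [0, 0, 0, 0, 0, 0]]
  ],
  "claw": 3.0,
  "grip_force": 50
}}

```text
time: 2.77
tool_pos: [0.4495, -0.2509, 0.0462]
tcp_rot: [2.011, 2.413, 0.001]
wrist_force: [-0.8, 1.7, 5.8]
width: 0.46
```

```bash
python3 - <<'E'
from h import *
st();cap('wrist','w3');row(.448,-.25,.2,-5)
E
```

```text
t 2.77 pos [ 0.4495 -0.2509  0.0462] yaw 10.38 tilt 0.04 F [-0.8  1.7  5.8] M [0.22 0.08 0.01] w 0.46
row [0.12, -0.12, -15.38, 0.04, -0.02, 15.38] dist 15.4 t 2.8167
```

View pics/w3.png

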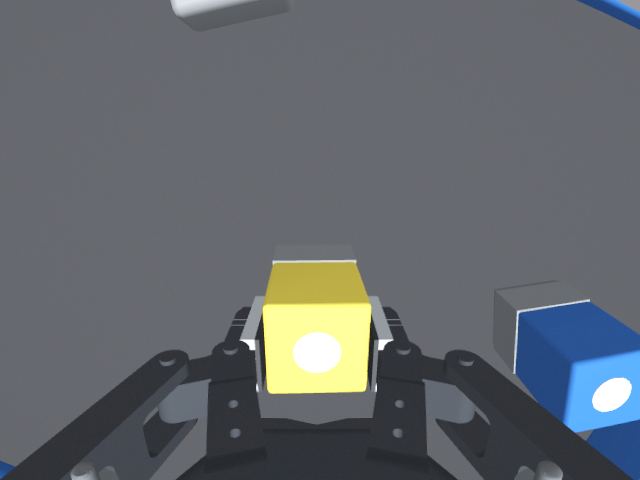

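Request:
{"op": "servo_tool", "data": {
  "plan": [
    [[0, 0, -2, 0, 0, 0], [0, 0, -5, 0, 0, 0], [0.1, -0.1, -9, 0, 0, 5], [0.1, -0.1, -13, 0, 0, 11], [0.1, -0.1, -15.4, 0, 0, 15.4], [0.1, -0.1, -15.4, 0, 0, 15.4], [0.1, -0.1, -15.4, 0, 0, 15.4]]
  ]
}}

```text
time: 3.4
tool_pos: [0.4492, -0.2509, 0.2022]
tcp_rot: [2.313, 2.12, 0.003]
wrist_force: [-0.5, 0.5, -3.0]
width: 0.455
```

```bash
python3 - <<'E'
from h import *
st();cap('wrist','w4');row(.6305,.0782,.2,-5);
a=modtop('w3','yel',z=.075)
crop('w3',220,230,420,400,4,'c5')
E
```

```text
t 3.40 pos [ 0.4492 -0.2509  0.2022] yaw -4.99 tilt 0.28 F [-0.5  0.5 -3. ] M [ 0.03  0.01 -0.05] w 0.455
row [34.29, 15.35, 0.02, 0.04, -0.02, 0.03] dist 37.6 t 3.45
yel ctr 0.4465 -0.2333 size 39.7 7.2 yaw 19.53
```

View pics/w4.png

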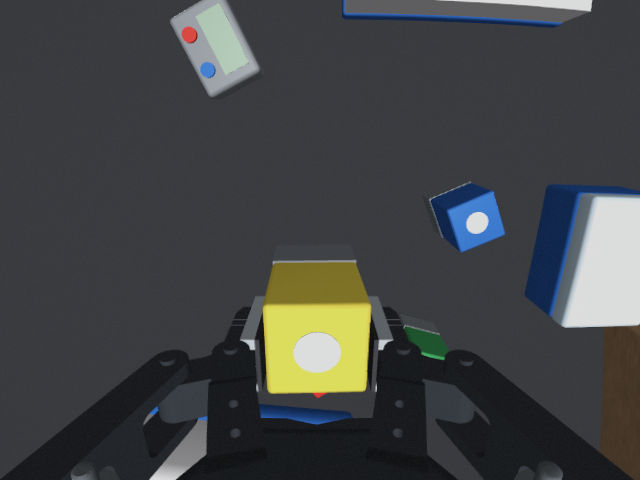

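View pics/c5.png

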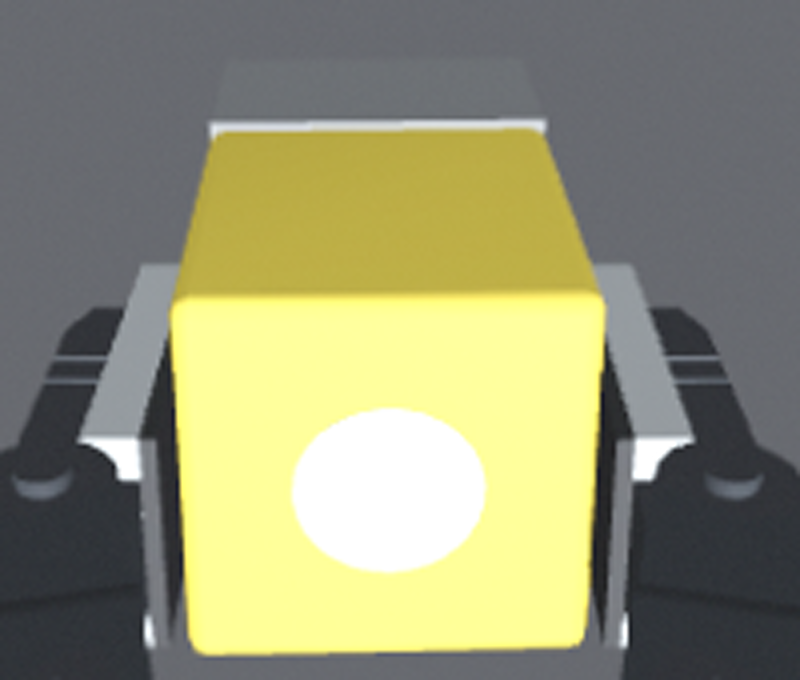

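Request:
{"op": "servo_tool", "data": {
  "plan": [
    [[3.4, 1.5, 0, 0, 0, 0], [6.9, 3.1, 0, 0, 0, 0], [10.3, 4.6, 0, 0, 0, 0], [13.7, 6.2, 0, 0, 0, 0], [17.2, 7.7, 0, 0, 0, 0], [20.6, 9.2, 0, 0, 0, 0], [24, 10.7, 0, 0, 0, 0], [27.4, 12.2, 0, 0, 0, 0], [30.9, 13.8, 0, 0, 0, 0], [33, 14.8, 0, 0, 0, 0], [34.3, 15.35, 0, 0, 0, 0], [34.3, 15.35, 0, 0, 0, 0], [34.3, 15.35, 0, 0, 0, 0]]
  ]
}}

```text
time: 4.53
tool_pos: [0.6291, 0.0781, 0.1978]
tcp_rot: [-2.313, -2.124, 0.005]
wrist_force: [-0.6, -1.1, -2.2]
width: 0.456
```

```bash
cat >> h.py <<'E'
def intool(fn,P,z,ret=False):
    # tool-frame location of top face centre; needs npz of wrist: stores tool pose
    c=load(fn);X=np.array([pt(c,u,v,z) for u,v in P]);return X
E
python3 - <<'E'
from h import *
P=uc([(173,296),(604,294),(587,648),(190,654)],4,220,230)
f=fitrect(load('w3'),P,.075,.04,.04);print(f)
Rc=R.from_euler('z',10.38,degrees=True).as_matrix()@R0
print('off in tool',(Rc.T@(np.r_[f[0],.075]-np.array([.4495,-.2509,.0462]))).round(4))
st();cap('wrist','w5')
E
```

```text
(array([ 0.4506, -0.2518]), np.float64(10.71), 'rms mm 0.5', array([38.9, 39.7, 39.7, 40.2]))
off in tool [-0.0011  0.0009 -0.0288]
t 4.53 pos [0.6291 0.0781 0.1978] yaw -4.88 tilt 0.22 F [-0.6 -1.1 -2.2] M [-0.06 -0.03  0.02] w 0.456
```

View pics/w5.png

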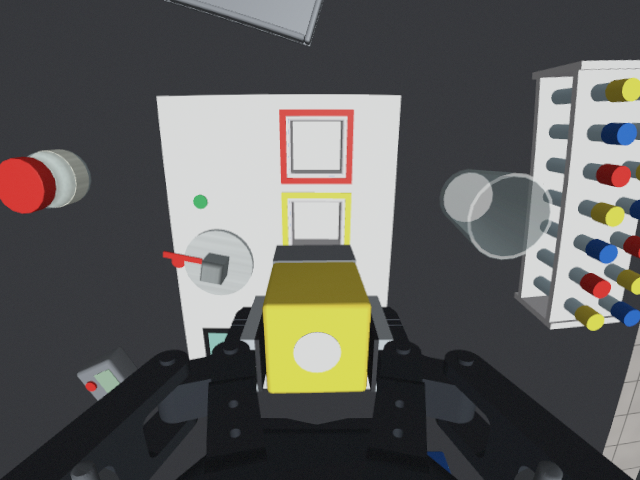

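```bash
python3 - <<'E'
from h import *
crop('w5',240,90,400,250,5,'c6')
E
```

```text
(no output)
```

View pics/c6.png

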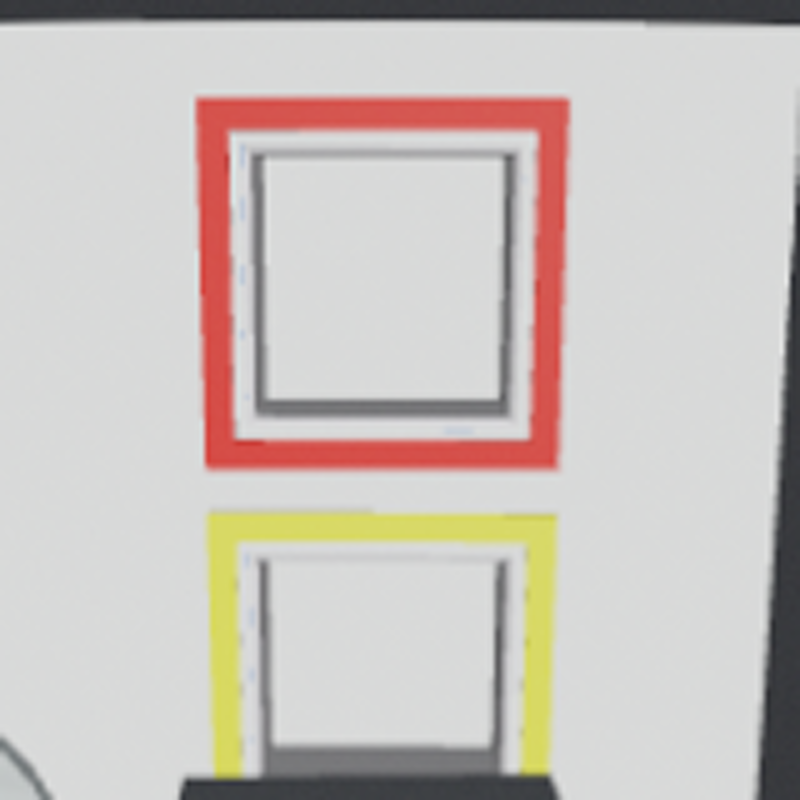

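```bash
python3 - <<'E'
from h import *
c=load('w5')
f=fitrect(c,uc([(196,98),(570,98),(559,469),(206,469)],5,240,90),.05,.058,.058);print(f)
Y=[pt(c,*p,.05) for p in uc([(207,514),(557,514)],5,240,90)];m=(Y[0]+Y[1])/2
a=np.radians(-5);ey=np.array([-np.sin(a),np.cos(a)])
print('yel from red',f[0]-.065*ey,'from yel edge',m[:2]-.029*ey)
# module centre now
P=[(265,305.5),(368.5,304),(366,391),(268,392.5)]
print(fitrect(c,P,.1978+.0288,.04,.04))
s=bot.read_state();row(.6291,.0781,.1978,-5)
E
```

```text
(array([0.6349, 0.1428]), np.float64(-4.91), 'rms mm 0.1', array([58.1, 57.9, 58. , 57.9]))
yel from red [0.62923488 0.07804734] from yel edge [0.62917803 0.07763815]
(array([0.6302, 0.0771]), np.float64(-4.22), 'rms mm 1.1', array([37.4, 39. , 39.2, 39.2]))
row [0.07, -0.0, 0.05, -0.17, 0.07, 0.05] dist 0.1 t 4.5833
```

```bash
python3 - <<'E'
from h import *
row(.6288,.0789,.104,-5)
E
```

```text
row [0.16, -0.01, 9.43, -0.17, 0.07, 0.05] dist 9.4 t 4.5833
```

Request:
{"op": "servo_tool", "data": {
  "plan": [
    [[0.15, -0.01, 3, -0.1, 0, 0], [0.15, -0.01, 6, -0.1, 0, 0], [0.15, -0.01, 8, -0.1, 0, 0], [0.15, -0.01, 9.2, -0.1, 0, 0], [0.15, -0.01, 9.4, -0.1, 0, 0], [0.15, -0.01, 9.4, -0.1, 0, 0]]
  ]
}}

```text
time: 5.08
tool_pos: [0.6279, 0.0776, 0.1036]
tcp_rot: [-2.316, -2.121, 0.005]
wrist_force: [-0.4, -0.0, -1.3]
width: 0.461
```

```bash
python3 - <<'E'
from h import *
st();row(.6288,.0789,.066,-5);cap('wrist','w6')
crop('w6',160,0,560,300,2,'c7')
E
```

```text
t 5.08 pos [0.6279 0.0776 0.1036] yaw -5.02 tilt 0.2 F [-0.4 -0.  -1.3] M [ 0.    0.01 -0.03] w 0.461
row [0.14, 0.09, 3.76, -0.18, 0.1, -0.02] dist 3.8 t 5.0833
```

View pics/w6.png

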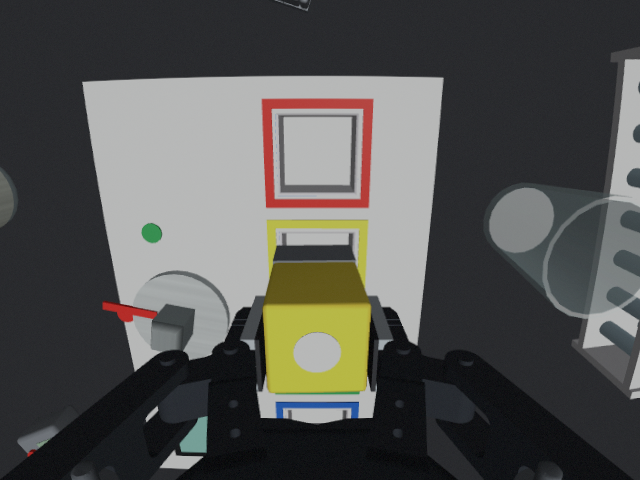

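```bash
python3 - <<'E'
from h import *
crop('w6',240,90,400,280,4,'c7')
E
```

```text
(no output)
```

View pics/c7.png

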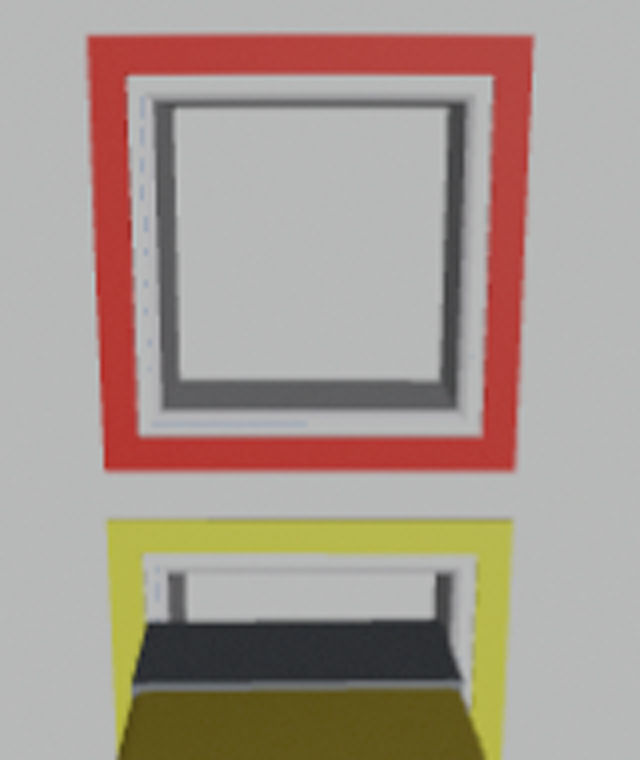

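```bash
python3 - <<'E'
from h import *
c=load('w6');a=np.radians(-5);ex=np.array([np.cos(a),np.sin(a)]);ey=np.array([-np.sin(a),np.cos(a)])
f=fitrect(c,uc([(88,36),(534,36),(515,470),(105,470)],4,240,90),.05,.058,.058);print(f)
print('yel',f[0]-.065*ey)
Y=[pt(c,*p,.05) for p in uc([(107,519),(513,519)],4,240,90)];m=(Y[0]+Y[1])/2;print('yel by edge',m[:2]-.029*ey)
for z,h in [(.0574,.018),(.0634,.02)]:
    Q=[pt(c,*p,z) for p in uc([(148,622),(446,620)],4,240,90)];print(z,np.linalg.norm(Q[0]-Q[1]),(Q[0]+Q[1])[:2]/2-h*ey)
P=[(265,305.5),(368.5,304),(366,391),(268,392.5)]
print(fitrect(c,P,.1036+.0288,.04,.04))
E
```

```text
(array([0.6349, 0.1428]), np.float64(-5.05), 'rms mm 0.1', array([58.2, 57.9, 58.1, 57.9]))
yel [0.62923488 0.07804734]
yel by edge [0.62917642 0.07793234]
0.0574 0.0419998483064824 [0.62718674 0.07616793]
0.0634 0.04066725389834017 [0.62724445 0.07615965]
(array([0.629 , 0.0766]), np.float64(-4.38), 'rms mm 1.1', array([37.4, 39. , 39.2, 39.2]))
```

Request:
{"op": "servo_tool", "data": {
  "plan": [
    [[0.15, 0.1, 0.2, -0.1, 0, 0], [0.15, 0.1, 0.5, -0.1, 0, 0], [0.15, 0.1, 0.8, -0.1, 0, 0], [0.15, 0.1, 1.1, -0.1, 0, 0], [0.15, 0.1, 1.4, -0.1, 0, 0], [0.15, 0.1, 1.4, -0.1, 0, 0]]
  ]
}}

```text
time: 5.63
tool_pos: [0.6297, 0.0794, 0.0902]
tcp_rot: [2.315, 2.122, -0.002]
wrist_force: [-0.3, -0.1, -1.6]
width: 0.459
```

```bash
python3 - <<'E'
from h import *
st();row(.6290,.0792,.066,-5)
E
```

```text
t 5.63 pos [0.6297 0.0794 0.0902] yaw -5.00 tilt 0.08 F [-0.3 -0.1 -1.6] M [-0.04  0.04 -0.05] w 0.459
row [-0.02, -0.07, 2.42, 0.0, 0.08, 0.0] dist 2.4 t 5.6333
```

Request:
{"op": "servo_tool", "data": {
  "plan": [
    [[0, 0, 0.4, 0, 0, 0], [0, 0, 0.8, 0, 0, 0], [0, 0, 1.2, 0, 0, 0], [0, 0, 1.6, 0, 0, 0], [0, 0, 2.0, 0, 0, 0], [0, 0, 2.3, 0, 0, 0], [0, 0, 2.3, 0, 0, 0]]
  ]
}}

```text
time: 6.22
tool_pos: [0.6295, 0.0794, 0.0667]
tcp_rot: [2.316, 2.122, -0.002]
wrist_force: [-0.2, 0.7, -1.6]
width: 0.463
```

```bash
python3 - <<'E'
from h import *
st()
E
```

```text
t 6.22 pos [0.6295 0.0794 0.0667] yaw -5.00 tilt 0.09 F [-0.2  0.7 -1.6] M [ 0.03 -0.03  0.03] w 0.463
```

Request:
{"op": "servo_tool", "data": {
  "plan": [
    [[0, 0, 0, 0, 0, 0], [0, 0, 0, 0, 0, 0], [0, 0, 0, 0, 0, 0], [0, 0, 0, 0, 0, 0], [0, 0, -1, 0, 0, 0], [0, 0, -3, 0, 0, 0], [0, 0, -6, 0, 0, 0], [0, 0, -10, 0, 0, 0], [0, 0, -13, 0, 0, 0], [0, 0, -13, 0, 0, 0]]
  ],
  "claw": 7
}}

```text
time: 7.05
tool_pos: [0.6348, 0.08, 0.207]
tcp_rot: [2.309, 2.116, 0.017]
wrist_force: [1.5, 0.4, 1.4]
width: 0.819
```

```bash
python3 - <<'E'
from h import *
st();cap('wrist','w7');row(.5792,-.2537,.19,18.9)
E
```

```text
t 7.05 pos [0.6348 0.08   0.207 ] yaw -5.00 tilt 0.84 F [1.5 0.4 1.4] M [ 0.03 -0.01 -0.07] w 0.819
row [-33.7, -2.5, 1.32, 0.61, 0.1, -23.9] dist 33.8 t 7.1
```

View pics/w7.png

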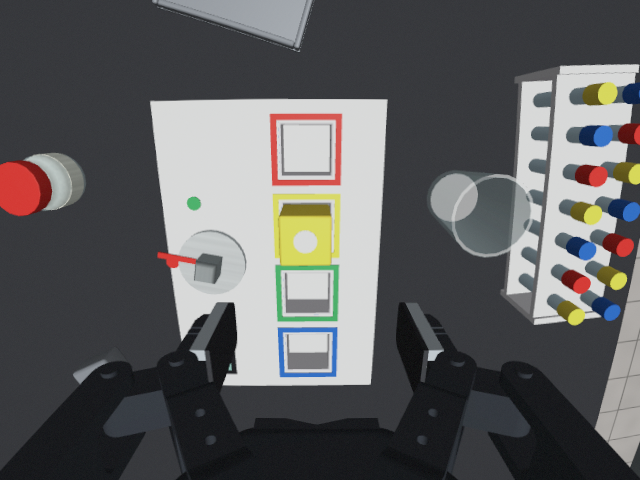

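Request:
{"op": "servo_tool", "data": {
  "plan": [
    [[-4, -0.3, 0, 0.6, 0.1, -3], [-8, -0.6, 0.2, 0.6, 0.1, -6], [-12, -0.9, 0.4, 0.6, 0.1, -9], [-16, -1.2, 0.6, 0.6, 0.1, -12], [-20, -1.5, 0.8, 0.6, 0.1, -15], [-24, -1.8, 1, 0.6, 0.1, -18], [-28, -2.1, 1.2, 0.6, 0.1, -21], [-31, -2.3, 1.3, 0.6, 0.1, -23.9], [-33, -2.5, 1.3, 0.6, 0.1, -23.9], [-33.7, -2.5, 1.3, 0.6, 0.1, -23.9], [-33.7, -2.5, 1.3, 0.6, 0.1, -23.9], [-33.7, -2.5, 1.3, 0.6, 0.1, -23.9], [-33.7, -2.5, 1.3, 0.6, 0.1, -23.9]]
  ],
  "claw": 8.5
}}

```text
time: 8.18
tool_pos: [0.5792, -0.2522, 0.1899]
tcp_rot: [-1.825, -2.556, -0.001]
wrist_force: [-1.0, 0.2, -1.0]
width: 0.993
```

```bash
python3 - <<'E'
from h import *
st();cap('wrist','w8');crop('w8',160,120,480,360,2.5,'c8')
E
```

```text
t 8.18 pos [ 0.5792 -0.2522  0.1899] yaw 18.96 tilt 0.06 F [-1.   0.2 -1. ] M [-0.04  0.02  0.05] w 0.993
```

View pics/w8.png

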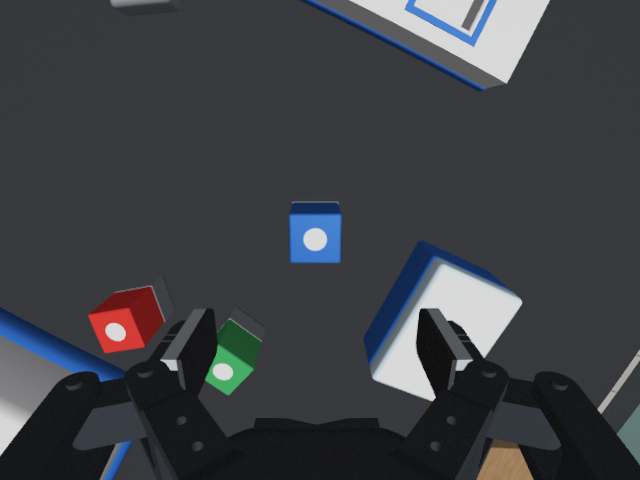

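```bash
python3 - <<'E'
from h import *
m=modtop('w8','blu',box=(270,190,360,280));c=load('w8')
for p in [(436,256),(372,372),(420,242),(365,340)]:print(p,pt(c,*p,.07 if p[0] in(436,372) else 0))
row(m[0],m[1],.045,m[2])
E
```

```text
blu ctr 0.5794 -0.2535 size 38.2 36.8 yaw 18.96
(436, 256) [ 0.67601649 -0.23741405  0.07      ]
(372, 372) [ 0.66903959 -0.35702244  0.07      ]
(420, 242) [ 0.68680443 -0.24506892  0.        ]
(365, 340) [ 0.67623624 -0.36776331  0.        ]
row [-0.15, -0.05, 14.5, 0.0, -0.04, 0.03] dist 14.5 t 8.2333
```

Request:
{"op": "servo_tool", "data": {
  "plan": [
    [[-0.15, -0.05, 4, 0, 0, 0], [-0.15, -0.05, 8, 0, 0, 0], [-0.15, -0.05, 11, 0, 0, 0], [-0.15, -0.05, 13, 0, 0, 0], [-0.15, -0.05, 14.5, 0, 0, 0], [-0.15, -0.05, 14.5, 0, 0, 0], [-0.15, -0.05, 14.5, 0, 0, 0], [-0.15, -0.05, 14.5, 0, 0, 0]]
  ]
}}

```text
time: 8.9
tool_pos: [0.5807, -0.2531, 0.0464]
tcp_rot: [1.822, 2.557, 0.001]
wrist_force: [0.8, -0.7, 0.2]
width: 0.996
```

Request:
{"op": "servo_tool", "data": {
  "plan": [
    [[0, 0, 0, 0, 0, 0], [0, 0, 0, 0, 0, 0], [0, 0, 0, 0, 0, 0], [0, 0, 0, 0, 0, 0], [0, 0, 0, 0, 0, 0], [0, 0, 0, 0, 0, 0], [0, 0, 0, 0, 0, 0], [0, 0, 0, 0, 0, 0], [0, 0, 0, 0, 0, 0], [0, 0, 0, 0, 0, 0]]
  ],
  "claw": 3.0,
  "grip_force": 50
}}

```text
time: 9.73
tool_pos: [0.581, -0.2537, 0.0476]
tcp_rot: [1.822, 2.556, 0.001]
wrist_force: [-3.1, -0.2, 6.2]
width: 0.463
```

```bash
python3 - <<'E'
from h import *
st();cap('wrist','w9');row(.579,-.252,.2,-5)
E
```

```text
t 9.73 pos [ 0.581  -0.2537  0.0476] yaw 19.04 tilt 0.16 F [-3.1 -0.2  6.2] M [0.05 0.36 0.03] w 0.463
row [0.2, -0.1, -15.23, 0.14, 0.06, 24.04] dist 15.2 t 9.7833
```

Request:
{"op": "servo_tool", "data": {
  "plan": [
    [[0, 0, -2, 0, 0, 0], [0, 0, -5, 0, 0, 4], [0.2, -0.1, -9, 0, 0, 10], [0.2, -0.1, -13, 0, 0, 16], [0.2, -0.1, -15.2, 0, 0, 21], [0.2, -0.1, -15.2, 0, 0, 24], [0.2, -0.1, -15.2, 0, 0, 24], [0.2, -0.1, -15.2, 0, 0, 24]]
  ]
}}

```text
time: 10.45
tool_pos: [0.5785, -0.2518, 0.1991]
tcp_rot: [2.313, 2.124, 0.002]
wrist_force: [-0.5, 0.9, -1.0]
width: 0.463
```

```bash
python3 - <<'E'
from h import *
st();row(.6183,-.0516,.2,-5)
E
```

```text
t 10.45 pos [ 0.5785 -0.2518  0.1991] yaw -4.88 tilt 0.1 F [-0.5  0.9 -1. ] M [ 0.02  0.01 -0.  ] w 0.463
row [20.28, 2.26, -0.09, 0.1, 0.01, 0.12] dist 20.4 t 10.45
```

Request:
{"op": "servo_tool", "data": {
  "plan": [
    [[3.4, 0.4, 0, 0, 0, 0], [6.8, 0.8, 0, 0, 0, 0], [10.2, 1.2, 0, 0, 0, 0], [13.6, 1.6, 0, 0, 0, 0], [17, 2, 0, 0, 0, 0], [19, 2.2, 0, 0, 0, 0.1], [20.3, 2.26, 0, 0, 0, 0.1], [20.3, 2.26, 3, 0, 0, 0.1], [20.3, 2.26, 6, 0, 0, 0.1], [20.3, 2.26, 8.5, 0, 0, 0.1], [20.3, 2.26, 9.2, 0, 0, 0.1], [20.3, 2.26, 9.2, 0, 0, 0.1], [20.3, 2.26, 9.2, 0, 0, 0.1]]
  ]
}}

```text
time: 11.53
tool_pos: [0.618, -0.0519, 0.1066]
tcp_rot: [2.316, 2.123, 0.0]
wrist_force: [0.7, -0.9, -1.4]
width: 0.459
```

```bash
python3 - <<'E'
from h import *
st();cap('wrist','w10');st();crop('w10',240,120,400,280,4,'c9');row(.6183,-.0516,.09,-5)
E
```

```text
t 11.53 pos [ 0.618  -0.0519  0.1066] yaw -4.98 tilt 0.02 F [ 0.7 -0.9 -1.4] M [-0.03 -0.04 -0.02] w 0.459
t 11.58 pos [ 0.6193 -0.052   0.1082] yaw -4.98 tilt 0.19 F [-0.1  0.5 -0.5] M [-0.01 -0.05  0.  ] w 0.462
row [0.03, -0.11, 1.81, 0.19, 0.02, 0.02] dist 1.8 t 11.5833
```

View pics/c9.png

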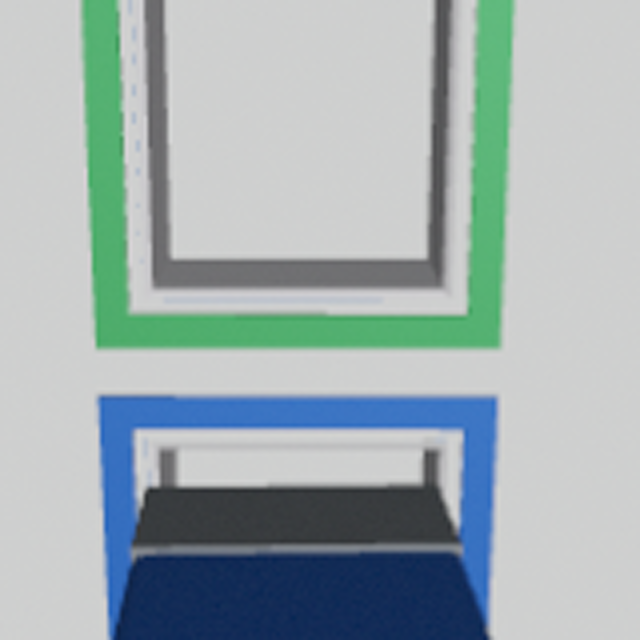

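Request:
{"op": "servo_tool", "data": {
  "plan": [
    [[0.03, 0, 0.3, 0, 0, 0], [0.03, 0, 0.6, 0, 0, 0], [0.03, 0, 0.9, 0, 0, 0], [0.03, 0, 1.2, 0, 0, 0], [0.03, 0, 1.5, 0, 0, 0], [0.03, 0, 1.8, 0, 0, 0], [0.03, 0, 1.8, 0, 0, 0]]
  ]
}}

```text
time: 12.17
tool_pos: [0.6186, -0.0516, 0.0891]
tcp_rot: [2.315, 2.122, 0.001]
wrist_force: [-0.7, -0.9, -2.0]
width: 0.461
```

```bash
python3 - <<'E'
from h import *
st();row(.6183,-.0516,.068,-5)
E
```

```text
t 12.17 pos [ 0.6186 -0.0516  0.0891] yaw -4.98 tilt 0.09 F [-0.7 -0.9 -2. ] M [ 0.    0.02 -0.03] w 0.461
row [-0.0, -0.04, 2.11, 0.09, 0.01, 0.02] dist 2.1 t 12.1667
```

Free; push home, then release and retreat.

Request:
{"op": "servo_tool", "data": {
  "plan": [
    [[0, 0, 0.4, 0, 0, 0], [0, 0, 0.8, 0, 0, 0], [0, 0, 1.2, 0, 0, 0], [0, 0, 1.6, 0, 0, 0], [0, 0, 2.0, 0, 0, 0], [0, 0, 2.1, 0, 0, 0], [0, 0, 2.1, 0, 0, 0]]
  ]
}}

```text
time: 12.75
tool_pos: [0.6186, -0.0516, 0.0679]
tcp_rot: [2.315, 2.122, 0.001]
wrist_force: [1.5, 0.1, -0.9]
width: 0.46
```

Request:
{"op": "servo_tool", "data": {
  "plan": [
    [[0, 0, 0, 0, 0, 0], [0, 0, 0, 0, 0, 0], [0, 0, 0, 0, 0, 0], [0, 0, 0, 0, 0, 0], [0, 0, -1, 0, 0, 0], [0, 0, -3, 0, 0, 0], [0, 0, -6, 0, 0, 0], [0, 0, -10, 0, 0, 0], [0, 0, -12, 0, 0, 0], [0, 0, -12, 0, 0, 0], [0, 0, -12, 0, 0, 0]]
  ],
  "claw": 7
}}

```text
time: 13.67
tool_pos: [0.6201, -0.0517, 0.1911]
tcp_rot: [2.312, 2.119, 0.007]
wrist_force: [0.4, -0.4, -0.3]
width: 0.817
```

```bash
python3 - <<'E'
from h import *
st();cap('wrist','w11');row(.5421,-.3951,.19,-22.4)
E
```

```text
t 13.67 pos [ 0.6201 -0.0517  0.1911] yaw -4.98 tilt 0.38 F [ 0.4 -0.4 -0.3] M [ 0.01 -0.02  0.04] w 0.817
row [-34.89, -4.64, -0.12, 0.16, -0.01, 17.42] dist 35.2 t 13.7167
```

View pics/w11.png

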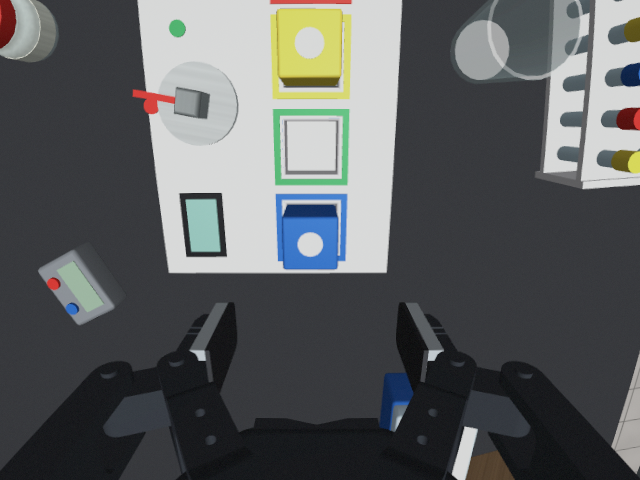

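Blue is in its socket. Next green.

Request:
{"op": "servo_tool", "data": {
  "plan": [
    [[-4, -0.5, 0, 0, 0, 2], [-8, -1, 0, 0, 0, 5], [-12, -1.5, 0, 0, 0, 8], [-16, -2, 0, 0, 0, 11], [-20, -2.6, 0, 0, 0, 14], [-24, -3.2, 0, 0, 0, 17.4], [-28, -3.7, 0, 0, 0, 17.4], [-31.5, -4.2, 0, 0, 0, 17.4], [-33.7, -4.5, 0, 0, 0, 17.4], [-34.9, -4.6, 0, 0, 0, 17.4], [-34.9, -4.6, 0, 0, 0, 17.4], [-34.9, -4.6, 0, 0, 0, 17.4], [-34.9, -4.6, 0, 0, 0, 17.4]]
  ],
  "claw": 7.5
}}

```text
time: 14.8
tool_pos: [0.5425, -0.3934, 0.1878]
tcp_rot: [-2.609, -1.749, -0.003]
wrist_force: [0.5, 0.6, -0.1]
width: 0.879
```

```bash
python3 - <<'E'
from h import *
st();cap('wrist','w12');m=modtop('w12','gre');row(m[0],m[1],.045,m[2])
E
```

```text
t 14.80 pos [ 0.5425 -0.3934  0.1878] yaw -22.33 tilt 0.12 F [ 0.5  0.6 -0.1] M [0.03 0.02 0.04] w 0.879
gre ctr 0.5422 -0.3953 size 37.4 38.1 yaw -22.34
row [-0.23, 0.0, 14.32, 0.07, -0.09, 0.05] dist 14.3 t 14.85
```

View pics/w12.png

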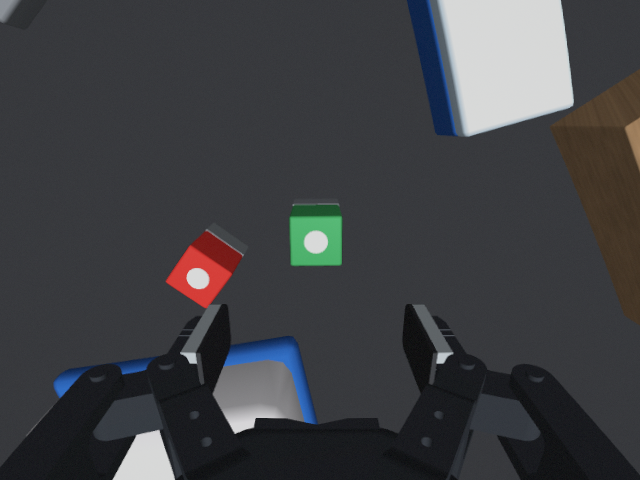

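```bash
python3 - <<'E'
from h import *
c=load('w12')
for p in [(295,340),(60,380),(315,425)]:
  for z in (.0,.08):print(p,z,pt(c,*p,z))
d=load('side1');s=load('scene1')
for p in [(112,393),(40,303)]: print('scene',pt(s,*p,0),pt(s,*p,.08))
E
```

```text
(295, 340) 0.0 [ 0.46970772 -0.51298119  0.        ]
(295, 340) 0.08 [ 0.49472084 -0.46644324  0.08      ]
(60, 380) 0.0 [ 0.18452899 -0.46215898  0.        ]
(60, 380) 0.08 [ 0.27846921 -0.42790465  0.08      ]
(315, 425) 0.0 [ 4.43984725e-01 -6.32377214e-01 -5.55111512e-17]
(315, 425) 0.08 [ 0.47521504 -0.5569815   0.08      ]
scene [ 0.45040345 -0.4992881   0.        ] [ 0.49035554 -0.50429151  0.08      ]
scene [ 0.15672556 -0.45372798  0.        ] [ 0.21599416 -0.46172807  0.08      ]
```

Request:
{"op": "servo_tool", "data": {
  "plan": [
    [[-0.2, 0, 4, 0, 0, 0], [-0.2, 0, 8, 0, 0, 0], [-0.2, 0, 11, 0, 0, 0], [-0.2, 0, 13, 0, 0, 0], [-0.2, 0, 14.3, 0, 0, 0], [-0.2, 0, 14.3, 0, 0, 0], [-0.2, 0, 14.3, 0, 0, 0], [-0.2, 0, 14.3, 0, 0, 0]]
  ]
}}

```text
time: 15.52
tool_pos: [0.544, -0.3954, 0.0473]
tcp_rot: [2.605, 1.749, 0.005]
wrist_force: [-0.5, -0.6, 0.8]
width: 0.879
```

Request:
{"op": "servo_tool", "data": {
  "plan": [
    [[0, 0, 0, 0, 0, 0], [0, 0, 0, 0, 0, 0], [0, 0, 0, 0, 0, 0], [0, 0, 0, 0, 0, 0], [0, 0, 0, 0, 0, 0], [0, 0, 0, 0, 0, 0], [0, 0, 0, 0, 0, 0], [0, 0, 0, 0, 0, 0], [0, 0, 0, 0, 0, 0]]
  ],
  "claw": 3.0,
  "grip_force": 50
}}

```text
time: 16.27
tool_pos: [0.5447, -0.3962, 0.0496]
tcp_rot: [2.604, 1.748, 0.006]
wrist_force: [-1.4, 1.0, 6.2]
width: 0.465
```

```bash
python3 - <<'E'
from h import *
st();cap('wrist','w13');row(.5425,-.394,.2,-5)
s=bot.read_state();a=np.radians(-22.3);print('d',(s['tool_pos'][:2]-[.5422,-.3953])@[-np.sin(a),np.cos(a)])
E
```

```text
t 16.27 pos [ 0.5447 -0.3962  0.0496] yaw -22.26 tilt 0.4 F [-1.4  1.   6.2] M [0.16 0.25 0.05] w 0.465
row [0.12, -0.19, -15.04, 0.4, 0.06, -17.26] dist 15.0 t 16.3167
d 8.882394424258371e-05
```

Request:
{"op": "servo_tool", "data": {
  "plan": [
    [[0, 0, -2, 0, 0, 0], [0, 0, -5, 0, 0, -3], [0.1, -0.1, -9, 0, 0, -8], [0.1, -0.1, -13, 0, 0, -13], [0.1, -0.1, -15, 0.4, 0, -17.3], [0.1, -0.1, -15, 0.4, 0, -17.3], [0.1, -0.1, -15, 0.4, 0, -17.3]]
  ]
}}

```text
time: 16.9
tool_pos: [0.5442, -0.3954, 0.2021]
tcp_rot: [2.313, 2.118, -0.0]
wrist_force: [0.0, -0.5, -1.9]
width: 0.463
```

```bash
python3 - <<'E'
from h import *
st();row(.6239,.0140,.2,-5)
E
```

```text
t 16.90 pos [ 0.5442 -0.3954  0.2021] yaw -5.04 tilt 0.3 F [ 0.  -0.5 -1.9] M [-0.04  0.01  0.02] w 0.463
row [41.48, 4.35, 0.08, 0.22, 0.2, -0.04] dist 41.7 t 16.9
```

Request:
{"op": "servo_tool", "data": {
  "plan": [
    [[3.8, 0.4, 0, 0, 0, 0], [7.6, 0.8, 0, 0, 0, 0], [11.4, 1.2, 0, 0, 0, 0], [15.2, 1.6, 0, 0, 0, 0], [19, 2, 0, 0, 0, 0], [22.8, 2.4, 0, 0, 0, 0], [26.6, 2.8, 0, 0, 0, 0], [30.4, 3.2, 0, 0, 0, 0], [34.2, 3.6, 0, 0, 0, 0], [38, 4, 0, 0, 0, 0], [40.3, 4.2, 0, 0.2, 0.2, 0], [41.5, 4.35, 0, 0.2, 0.2, 0], [41.5, 4.35, 3, 0.2, 0.2, 0], [41.5, 4.35, 6, 0.2, 0.2, 0], [41.5, 4.35, 8.5, 0.2, 0.2, 0], [41.5, 4.35, 9.3, 0.2, 0.2, 0], [41.5, 4.35, 9.3, 0.2, 0.2, 0], [41.5, 4.35, 9.3, 0.2, 0.2, 0]]
  ]
}}

```text
time: 18.4
tool_pos: [0.6236, 0.0131, 0.1069]
tcp_rot: [-2.317, -2.12, 0.002]
wrist_force: [-0.0, -0.3, -0.9]
width: 0.465
```

```bash
python3 - <<'E'
from h import *
st();cap('wrist','w14');st();crop('w14',240,120,400,280,4,'c10');row(.6239,.0140,.09,-5)
E
```

```text
t 18.40 pos [0.6236 0.0131 0.1069] yaw -5.11 tilt 0.11 F [-0.  -0.3 -0.9] M [-0.05 -0.02  0.06] w 0.465
t 18.45 pos [0.6249 0.0132 0.1086] yaw -5.10 tilt 0.07 F [-0.9  0.5 -0.8] M [-0.01  0.06 -0.02] w 0.465
row [0.07, -0.11, 1.86, 0.07, 0.01, -0.1] dist 1.9 t 18.45
```

View pics/c10.png

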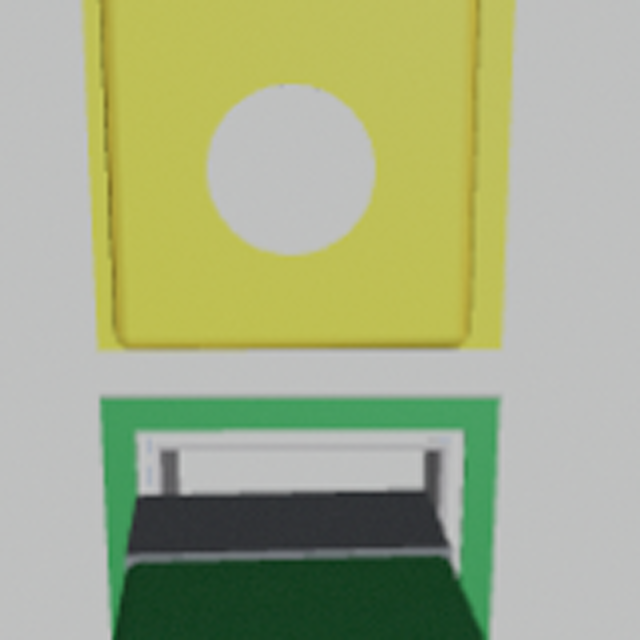

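```bash
python3 - <<'E'
from h import *
crop('w14',220,230,420,400,4,'c11')
E
```

```text
(no output)
```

View pics/c11.png

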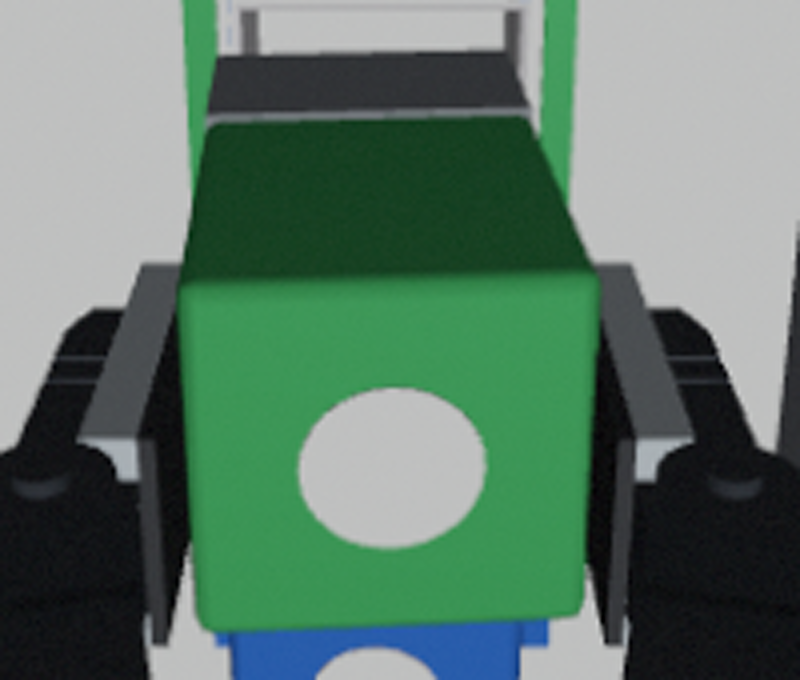

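Request:
{"op": "servo_tool", "data": {
  "plan": [
    [[0.07, -0.04, 0.2, -1, 0, 1], [0.07, -0.04, 0.5, -1, 0, 1], [0.07, -0.04, 0.8, -1, 0, 1], [0.07, -0.04, 1.1, -1, 0, 1], [0.07, -0.04, 1.3, -1, 0, 1], [0.07, -0.04, 1.3, -1, 0, 1]]
  ]
}}

```text
time: 18.95
tool_pos: [0.6242, 0.014, 0.095]
tcp_rot: [2.326, 2.091, 0.019]
wrist_force: [-0.0, -0.1, -1.3]
width: 0.465
```

```bash
python3 - <<'E'
from h import *
st();cap('wrist','w15');st();crop('w15',220,170,420,340,4,'c12')
E
```

```text
t 18.95 pos [0.6242 0.014  0.095 ] yaw -6.09 tilt 1.02 F [-0.  -0.1 -1.3] M [-0.02  0.06  0.02] w 0.465
t 19.00 pos [0.6243 0.014  0.0952] yaw -6.10 tilt 1.03 F [ 0.5  0.1 -1.4] M [0.02 0.03 0.01] w 0.466
```

View pics/c12.png

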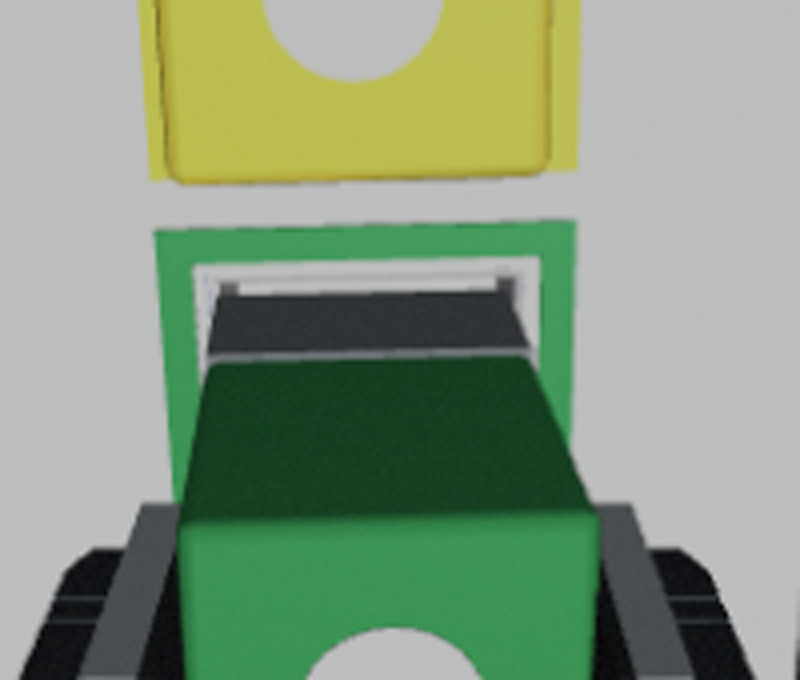

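Request:
{"op": "servo_tool", "data": {
  "plan": [
    [[0, 0, 0.3, 0, 0, 0], [0, 0, 0.6, 0, 0, 0], [0, 0, 0.9, 0, 0, 0], [0, 0, 1.2, 0, 0, 0], [0, 0, 1.2, 0, 0, 0]]
  ]
}}

```text
time: 19.42
tool_pos: [0.6245, 0.0139, 0.0824]
tcp_rot: [2.326, 2.091, 0.019]
wrist_force: [0.8, 0.2, -2.1]
width: 0.47
```

```bash
python3 - <<'E'
from h import *
st();row(.6242,.0140,.071,-6)
E
```

```text
t 19.42 pos [0.6245 0.0139 0.0824] yaw -6.09 tilt 1.03 F [ 0.8  0.2 -2.1] M [-0.03 -0.25 -0.  ] w 0.47
row [0.01, -0.05, 1.14, 1.03, 0.01, -0.09] dist 1.1 t 19.4167
```

Request:
{"op": "servo_tool", "data": {
  "plan": [
    [[0, 0, 0.3, 0, 0, 0], [0, 0, 0.6, 0, 0, 0], [0, 0, 0.9, 0, 0, 0], [0, 0, 1.1, 0, 0, 0], [0, 0, 1.2, 0, 0, 0], [0, 0, 1.2, 0, 0, 0]]
  ]
}}

```text
time: 19.92
tool_pos: [0.6246, 0.0139, 0.0701]
tcp_rot: [2.326, 2.092, 0.018]
wrist_force: [1.5, -0.4, -1.7]
width: 0.46
```

Request:
{"op": "servo_tool", "data": {
  "plan": [
    [[0, 0, 0, 0, 0, 0], [0, 0, 0, 0, 0, 0], [0, 0, 0, 0, 0, 0], [0, 0, 0, 0, 0, 0], [0, 0, -1, 0, 0, 0], [0, 0, -3, 0, 0, 0], [0, 0, -6, 0, 0, 0], [0, 0, -10, 0, 0, 0], [0, 0, -12, 0, 0, 0], [0, 0, -12, 0, 0, 0], [0, 0, -12, 0, 0, 0]]
  ],
  "claw": 7
}}

```text
time: 20.83
tool_pos: [0.6241, 0.0141, 0.1933]
tcp_rot: [2.324, 2.089, 0.024]
wrist_force: [-0.2, 0.2, -0.5]
width: 0.818
```

```bash
python3 - <<'E'
from h import *
st();cap('wrist','w16');row(.4443,-.3875,.19,30);row(.4443,-.3875,.19,30-90)
E
```

```text
t 20.83 pos [0.6241 0.0141 0.1933] yaw -6.09 tilt 1.31 F [-0.2  0.2 -0.5] M [ 0.05 -0.02  0.03] w 0.818
row [-41.83, -13.48, -0.16, 1.04, 0.34, -36.09] dist 43.9 t 20.8833
row [-41.83, -13.48, -0.16, 1.0, -0.51, 53.91] dist 43.9 t 20.8833
```

View pics/w16.png

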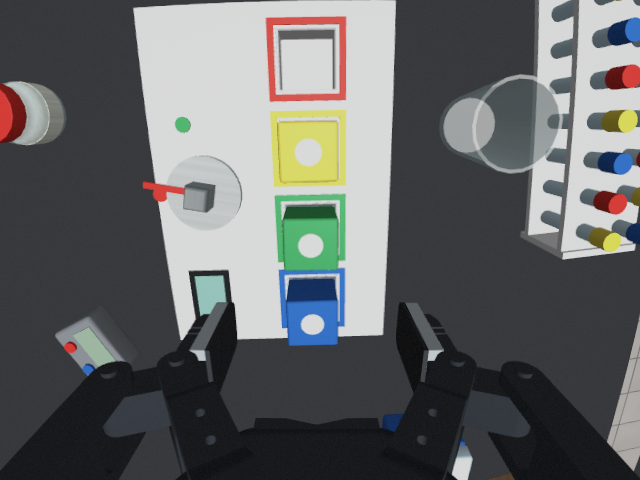

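Request:
{"op": "servo_tool", "data": {
  "plan": [
    [[-3.8, -1.2, 0, 1, 0.3, -3], [-7.6, -2.4, 0, 1, 0.3, -6], [-11.4, -3.7, 0, 1, 0.3, -9], [-15.2, -4.9, 0, 1, 0.3, -12], [-19, -6.1, 0, 1, 0.3, -16], [-22.8, -7.3, 0, 1, 0.3, -20], [-26.6, -8.6, 0, 1, 0.3, -24], [-30.4, -9.8, 0, 1, 0.3, -28], [-34.2, -11, 0, 1, 0.3, -32], [-38, -12.2, 0, 1, 0.3, -36], [-40.5, -13.1, 0, 1, 0.3, -36.1], [-41.8, -13.5, -0.2, 1, 0.3, -36.1], [-41.8, -13.5, -0.2, 1, 0.3, -36.1], [-41.8, -13.5, -0.2, 1, 0.3, -36.1], [-41.8, -13.5, -0.2, 1, 0.3, -36.1]]
  ],
  "claw": 8.5
}}

```text
time: 22.13
tool_pos: [0.4441, -0.3857, 0.1894]
tcp_rot: [-1.57, -2.72, -0.002]
wrist_force: [0.2, 0.1, -0.2]
width: 0.997
```

```bash
python3 - <<'E'
from h import *
st();cap('wrist','w17');m=modtop('w17','red');row(m[0],m[1],.045,m[2])
E
```

```text
t 22.13 pos [ 0.4441 -0.3857  0.1894] yaw 30.03 tilt 0.09 F [ 0.2  0.1 -0.2] M [ 0.03  0.   -0.01] w 0.997
red ctr 0.4441 -0.3876 size 38.9 37.5 yaw 30.02
row [-0.17, -0.14, 14.47, 0.04, -0.05, 0.06] dist 14.5 t 22.1833
```

View pics/w17.png

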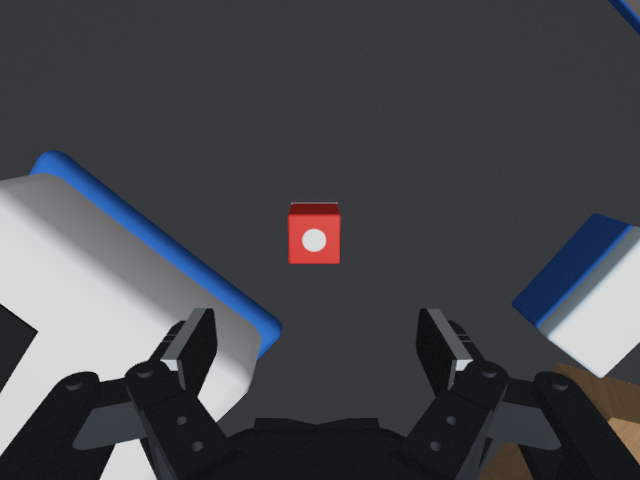

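```bash
python3 - <<'E'
from h import *
c=load('w17');a=np.radians(30);Rc=R.from_euler('z',30,degrees=True).as_matrix()@R0
t=np.array([.4441,-.3876,.045])
for o in [(.015,-.06,0),(-.015,-.06,0),(-.02,-.07,-.04),(-.04,-.07,-.073),(.04,-.07,-.073)]:
    p=t+Rc@np.array(o);print(o,p.round(3),proj(c,p).round(0))
# instrument base edge at z~0..02
for p in [(280,325),(200,255),(100,180)]: print(p,pt(c,*p,.02))
s=load('scene1');d=load('side1')
# height: top edge near side in side view
for z in (.06,.09,.12): print(z,[pt(d,*p,z).round(3) for p in [(437,100),(413,125),(472,145),(470,160)]],)
E
python3 - <<'E'
import sys;sys.path.insert(0,'.')
E
python3 -c "
from h import *
crop('side0',380,70,560,180,4,'c13')"
```

```text
(0.015, -0.06, 0) [ 0.385 -0.405  0.045] [242. 211.]
(-0.015, -0.06, 0) [ 0.4   -0.431  0.045] [244. 245.]
(-0.02, -0.07, -0.04) [ 0.393 -0.44   0.085] [221. 268.]
(-0.04, -0.07, -0.073) [ 0.403 -0.457  0.118] [212. 313.]
(0.04, -0.07, -0.073) [ 0.363 -0.388  0.118] [200. 198.]
(280, 325) [ 0.46801634 -0.49842756  0.02      ]
(200, 255) [ 0.36691834 -0.47021581  0.02      ]
(100, 180) [ 0.25707332 -0.4508169   0.02      ]
0.06 [array([ 0.413, -0.847,  0.06 ]), array([ 0.464, -0.601,  0.06 ]), array([ 0.28 , -0.508,  0.06 ]), array([ 0.281, -0.408,  0.06 ])]
0.09 [array([ 0.409, -0.763,  0.09 ]), array([ 0.457, -0.53 ,  0.09 ]), array([ 0.282, -0.441,  0.09 ]), array([ 0.283, -0.346,  0.09 ])]
0.12 [array([ 0.405, -0.68 ,  0.12 ]), array([ 0.451, -0.458,  0.12 ]), array([ 0.284, -0.374,  0.12 ]), array([ 0.285, -0.283,  0.12 ])]
```

View pics/c13.png

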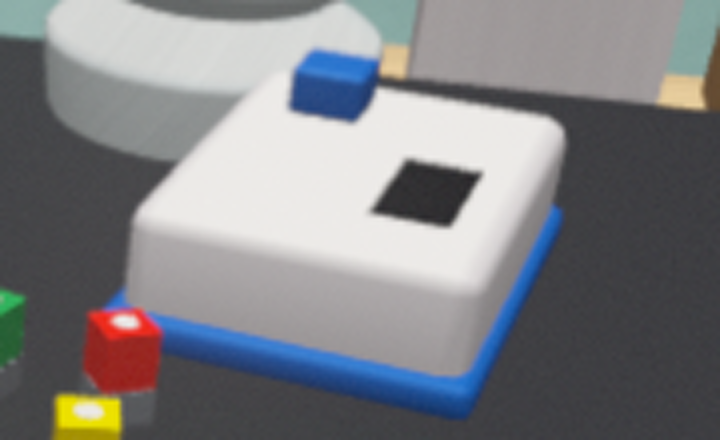

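Request:
{"op": "servo_tool", "data": {
  "plan": [
    [[-0.17, -0.14, 4, 0, 0, 0], [-0.17, -0.14, 8, 0, 0, 0], [-0.17, -0.14, 11, 0, 0, 0], [-0.17, -0.14, 13, 0, 0, 0], [-0.17, -0.14, 14.5, 0, 0, 0], [-0.17, -0.14, 14.5, 0, 0, 0], [-0.17, -0.14, 14.5, 0, 0, 0], [-0.17, -0.14, 14.5, 0, 0, 0]]
  ],
  "claw": 7
}}

```text
time: 22.85
tool_pos: [0.4453, -0.3874, 0.0458]
tcp_rot: [1.567, 2.722, 0.001]
wrist_force: [0.0, -0.3, 0.2]
width: 0.823
```

Request:
{"op": "servo_tool", "data": {
  "plan": [
    [[0, 0, 0, 0, 0, 0], [0, 0, 0, 0, 0, 0], [0, 0, 0, 0, 0, 0], [0, 0, 0, 0, 0, 0], [0, 0, 0, 0, 0, 0], [0, 0, 0, 0, 0, 0], [0, 0, 0, 0, 0, 0], [0, 0, 0, 0, 0, 0]]
  ],
  "claw": 3.0,
  "grip_force": 50
}}

```text
time: 23.52
tool_pos: [0.4464, -0.3885, 0.0479]
tcp_rot: [1.565, 2.719, 0.0]
wrist_force: [-0.3, 1.0, 6.2]
width: 0.458
```

```bash
python3 - <<'E'
from h import *
st();cap('wrist','w18');row(.4443,-.387,.2,-5)
s=bot.read_state();a=np.radians(30);print('d',(s['tool_pos'][:2]-[.4441,-.3876])@[-np.sin(a),np.cos(a)])
E
```

```text
t 23.52 pos [ 0.4464 -0.3885  0.0479] yaw 30.14 tilt 0.25 F [-0.3  1.   6.2] M [0.15 0.02 0.01] w 0.458
row [0.18, -0.07, -15.21, 0.2, 0.17, 35.13] dist 15.2 t 23.5667
d -0.001960329807124473
```

Request:
{"op": "servo_tool", "data": {
  "plan": [
    [[0, 0, -2, 0, 0, 0], [0, 0, -5, 0, 0, 5], [0.2, -0.1, -9, 0, 0, 11], [0.2, -0.1, -13, 0, 0, 17], [0.2, -0.1, -15, 0, 0, 23], [0.2, -0.1, -15, 0, 0, 29], [0.2, -0.1, -15, 0.2, 0.2, 35.1], [0.2, -0.1, -15, 0.2, 0.2, 35.1], [0.2, -0.1, -15, 0.2, 0.2, 35.1]]
  ]
}}

```text
time: 24.32
tool_pos: [0.4436, -0.3867, 0.1976]
tcp_rot: [-2.312, -2.126, -0.0]
wrist_force: [-0.2, -0.9, -2.1]
width: 0.461
```

```bash
python3 - <<'E'
from h import *
st();row(.6352,.1414,.2,-5)
E
```

```text
t 24.32 pos [ 0.4436 -0.3867  0.1976] yaw -4.81 tilt 0.06 F [-0.2 -0.9 -2.1] M [-0.06  0.02 -0.01] w 0.461
row [54.23, 14.67, -0.2, -0.04, -0.05, 0.19] dist 56.2 t 24.3167
```

Request:
{"op": "servo_tool", "data": {
  "plan": [
    [[3.8, 1, 0, 0, 0, 0], [7.6, 2, 0, 0, 0, 0], [11.4, 3.1, 0, 0, 0, 0], [15.2, 4.1, 0, 0, 0, 0], [19, 5.1, 0, 0, 0, 0], [22.8, 6.2, 0, 0, 0, 0], [26.6, 7.2, 0, 0, 0, 0], [30.4, 8.2, 0, 0, 0, 0], [34.2, 9.2, 0, 0, 0, 0], [38, 10.3, 0, 0, 0, 0], [41.8, 11.3, 0, 0, 0, 0], [45.6, 12.3, 0, 0, 0, 0], [49.4, 13.4, 0, 0, 0, 0.2], [52.5, 14.2, -0.2, 0, 0, 0.2], [54.2, 14.7, -0.2, 0, 0, 0.2], [54.2, 14.7, -0.2, 0, 0, 0.2], [54.2, 14.7, -0.2, 0, 0, 0.2]]
  ]
}}

```text
time: 25.73
tool_pos: [0.635, 0.1415, 0.1988]
tcp_rot: [-2.311, -2.125, 0.003]
wrist_force: [0.1, -0.5, -1.5]
width: 0.463
```

```bash
python3 - <<'E'
from h import *
st();row(.6352,.1414,.107,-5)
E
```

```text
t 25.73 pos [0.635  0.1415 0.1988] yaw -4.81 tilt 0.14 F [ 0.1 -0.5 -1.5] M [-0.08 -0.01  0.08] w 0.463
row [-0.0, 0.04, 9.18, -0.14, 0.02, 0.19] dist 9.2 t 25.7333
```

Request:
{"op": "servo_tool", "data": {
  "plan": [
    [[0, 0, 3, 0, 0, 0.2], [0, 0, 6, 0, 0, 0.2], [0, 0, 8, 0, 0, 0.2], [0, 0, 9.2, 0, 0, 0.2], [0, 0, 9.2, 0, 0, 0.2], [0, 0, 9.2, 0, 0, 0.2]]
  ]
}}

```text
time: 26.23
tool_pos: [0.6343, 0.1402, 0.1065]
tcp_rot: [-2.316, -2.12, 0.005]
wrist_force: [0.2, -0.1, -0.9]
width: 0.46
```

```bash
python3 - <<'E'
from h import *
st();cap('wrist','w19');st();crop('w19',220,170,420,340,4,'c14')
E
```

```text
t 26.23 pos [0.6343 0.1402 0.1065] yaw -5.06 tilt 0.23 F [ 0.2 -0.1 -0.9] M [0.01 0.06 0.03] w 0.46
t 26.28 pos [0.6355 0.1407 0.108 ] yaw -5.05 tilt 0.06 F [ 0.1  0.4 -0.7] M [ 0.04 -0.03  0.  ] w 0.462
```

View pics/c14.png

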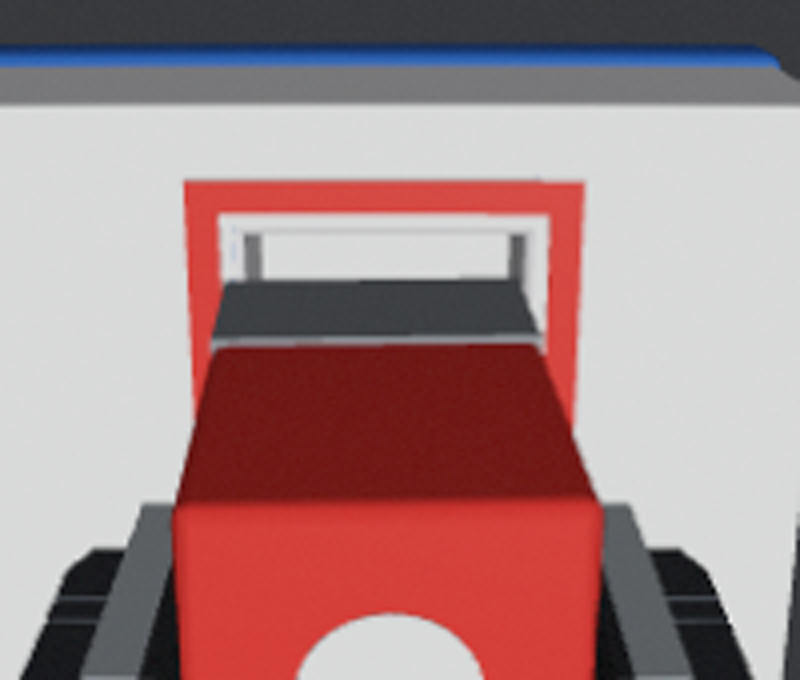

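Request:
{"op": "servo_tool", "data": {
  "plan": [
    [[0.08, 0.02, 0.3, 0, 0, 0.2], [0.08, 0.02, 0.6, 0, 0, 0.2], [0.08, 0.02, 0.9, 0, 0, 0.2], [0.08, 0.02, 1.2, 0, 0, 0.2], [0.08, 0.02, 1.5, 0, 0, 0.2], [0.08, 0.02, 1.8, 0, 0, 0.2], [0.08, 0.02, 1.8, 0, 0, 0.2]]
  ]
}}

```text
time: 26.87
tool_pos: [0.6351, 0.1414, 0.0889]
tcp_rot: [-2.32, -2.117, 0.003]
wrist_force: [0.4, -0.5, -1.7]
width: 0.461
```

```bash
python3 - <<'E'
from h import *
st()
E
```

```text
t 26.87 pos [0.6351 0.1414 0.0889] yaw -5.24 tilt 0.15 F [ 0.4 -0.5 -1.7] M [ 0.01 -0.03 -0.01] w 0.461
```

Request:
{"op": "servo_tool", "data": {
  "plan": [
    [[0, 0, 0.4, 0, 0, 0], [0, 0, 0.8, 0, 0, 0], [0, 0, 1.2, 0, 0, 0], [0, 0, 1.6, 0, 0, 0], [0, 0, 2.0, 0, 0, 0], [0, 0, 2.1, 0, 0, 0], [0, 0, 2.1, 0, 0, 0]]
  ]
}}

```text
time: 27.45
tool_pos: [0.635, 0.1414, 0.0679]
tcp_rot: [-2.319, -2.116, 0.004]
wrist_force: [0.3, 0.2, -0.8]
width: 0.463
```

Request:
{"op": "servo_tool", "data": {
  "plan": [
    [[0, 0, 0, 0, 0, 0], [0, 0, 0, 0, 0, 0], [0, 0, 0, 0, 0, 0], [0, 0, 0, 0, 0, 0], [0, 0, -1, 0, 0, 0], [0, 0, -3, 0, 0, 0], [0, 0, -6, 0, 0, 0], [0, 0, -10, 0, 0, 0], [0, 0, -14, 0, 0, 0], [0, 0, -16, 0, 0, 0], [0, 0, -16, 0, 0, 0], [0, 0, -16, 0, 0, 0]]
  ],
  "claw": 7
}}

```text
time: 28.45
tool_pos: [0.6369, 0.1417, 0.2313]
tcp_rot: [2.32, 2.117, 0.004]
wrist_force: [0.2, 0.5, -0.5]
width: 0.818
```

```bash
python3 - <<'E'
from h import *
st();cap('wrist','w20');cap('scene','s20');cap('side','d20');crop('scene20' if 0 else 's20',230,160,400,310,4,'c15')
E
```

```text
t 28.45 pos [0.6369 0.1417 0.2313] yaw -5.24 tilt 0.15 F [ 0.2  0.5 -0.5] M [ 0.01  0.03 -0.02] w 0.818
```

View pics/w20.png

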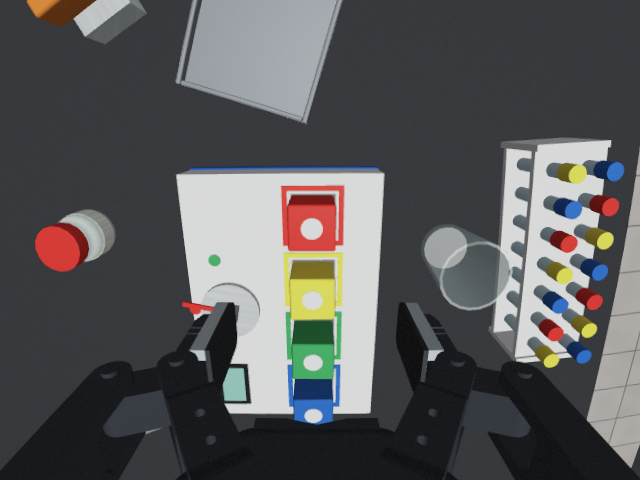

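View pics/d20.png

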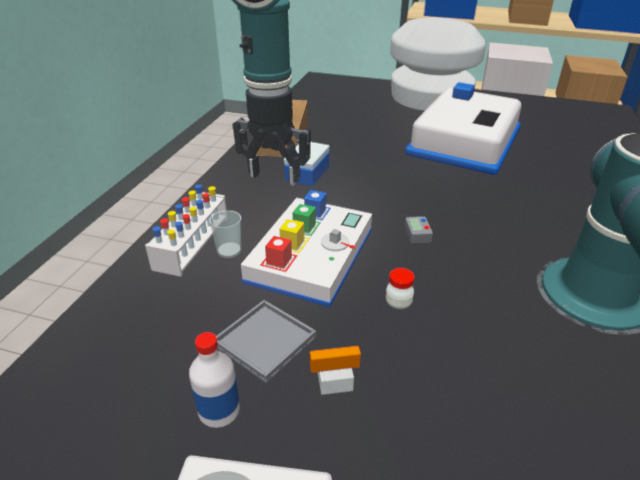

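```bash
python3 - <<'E'
from h import *
row(.5417,.053,.19,-5)
E
```

```text
row [-9.62, -8.38, 3.66, -0.35, 0.08, -0.24] dist 13.3 t 28.6
```

Request:
{"op": "servo_tool", "data": {
  "plan": [
    [[-3, -2.6, 0.5, -0.2, 0, -0.2], [-6, -5.2, 1.5, -0.2, 0, -0.2], [-8.5, -7.4, 2.5, -0.3, 0, -0.2], [-9.6, -8.4, 3.4, -0.3, 0, -0.2], [-9.6, -8.4, 3.6, -0.3, 0, -0.2], [-9.6, -8.4, 3.6, -0.3, 0, -0.2], [-9.6, -8.4, 3.6, -0.3, 0, -0.2]]
  ]
}}

```text
time: 29.18
tool_pos: [0.5417, 0.0536, 0.1899]
tcp_rot: [-2.317, -2.121, 0.003]
wrist_force: [1.0, -0.5, 0.7]
width: 0.821
```

```bash
python3 - <<'E'
from h import *
st();cap('wrist','w21');crop('w21',220,160,400,300,4.4,'c16')
E
```

```text
t 29.18 pos [0.5417 0.0536 0.1899] yaw -5.04 tilt 0.13 F [ 1.  -0.5  0.7] M [0.   0.01 0.01] w 0.821
```

View pics/w21.png

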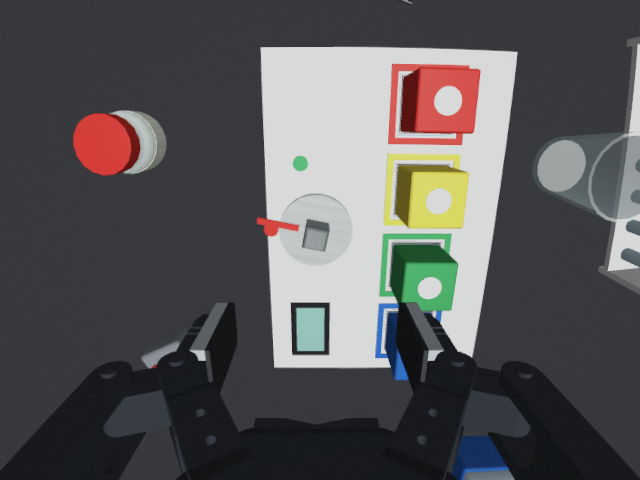

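View pics/c16.png

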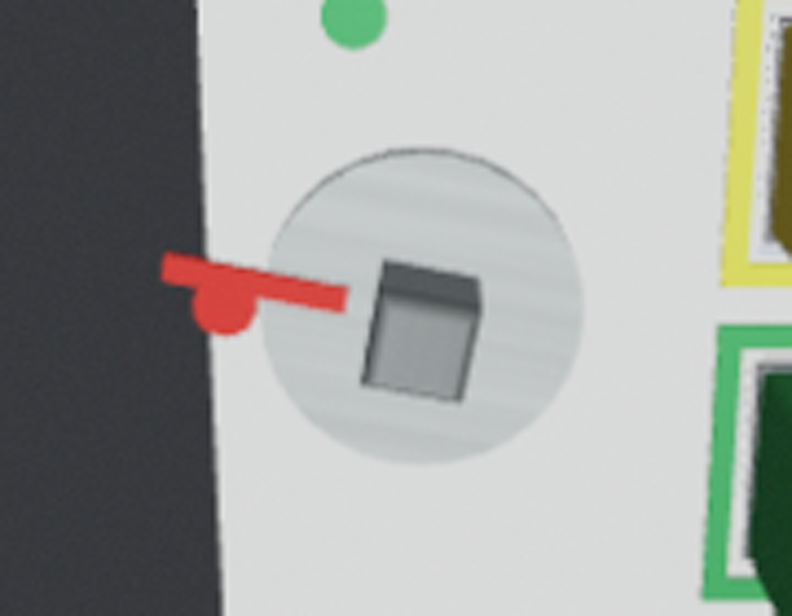

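```bash
python3 - <<'E'
from h import *
c=load('w21')
f=lambda p,z:pt(c,*uc([p],4.4,220,160)[0],z)
for z in (.054,.058):
  for e in [((163,268),(346,300)),((160,253),(347,286)),((164,281),(345,313))]:
    A=f(e[0],z);B=f(e[1],z);print(z,np.degrees(np.arctan2(*(B-A)[1::-1])))
# collar fit
P=[(262,306),(584,306),(423,148),(423,464)]
X=np.array([f(p,.056) for p in P]);print(X.round(4),'ctr',X[:2,0].mean(),X[2:,1].mean())
# shaft top lower edge (362,383),(461,401) z .0?; sides
for e,z in [(((362,383),(461,401)),.08),(((385,262),(480,280)),.056)]:
    A=f(e[0],z);B=f(e[1],z);print(z,np.degrees(np.arctan2(*(B-A)[1::-1])),np.linalg.norm(A-B),(A+B)/2)
g=[f((209,0),.05),f((222,600),.05)];print('deck edge yaw',np.degrees(np.arctan2(-(g[0]-g[1])[0],(g[0]-g[1])[1])))
d=load('d20');print(fitrect(d,uc([(180,245),(470,214),(487,258),(187,298)],6,280,310),.068,.08,.018))
row(.457,.358,.19,-65)
E
```

```text
0.054 -15.358578191133436
0.054 -15.432029532291397
0.054 -15.488943816172359
0.058 -15.358578191133407
0.058 -15.432029532291425
0.058 -15.488943816172366
[[0.5124 0.0571 0.056 ]
 [0.5717 0.0519 0.056 ]
 [0.5446 0.0837 0.056 ]
 [0.5393 0.0232 0.056 ]] ctr 0.5420120480389277 0.05348233108775628
0.08 -15.898631787761024 0.0173054864789982 [0.53937428 0.04610864 0.08      ]
0.056 -16.073029303230772 0.01775853847457415 [0.54435594 0.06093512 0.056     ]
deck edge yaw -6.193689557890106
(array([0.4571, 0.3577]), np.float64(25.12), 'rms mm 1.1', array([78.1, 15.7, 80. , 18.1]))
row [29.55, -11.16, 0.03, -0.0, 0.08, 59.98] dist 31.6 t 29.2333
```

Request:
{"op": "servo_tool", "data": {
  "plan": [
    [[3.5, -1.3, 0, 0, 0, 6], [7, -2.6, 0, 0, 0, 12], [10.5, -4, 0, 0, 0, 18], [14, -5.3, 0, 0, 0, 24], [17.5, -6.6, 0, 0, 0, 30], [21, -7.9, 0, 0, 0, 36], [24.5, -9.3, 0, 0, 0, 42], [27.5, -10.4, 0, 0, 0, 48], [29.5, -11.2, 0, 0, 0, 54], [29.5, -11.2, 0, 0, 0, 60], [29.5, -11.2, 0, 0, 0, 60], [29.5, -11.2, 0, 0, 0, 60], [29.5, -11.2, 0, 0, 0, 60]]
  ]
}}

```text
time: 30.32
tool_pos: [0.457, 0.3578, 0.1904]
tcp_rot: [3.065, 0.684, -0.001]
wrist_force: [-0.4, -0.2, 1.2]
width: 0.818
```

```bash
python3 - <<'E'
from h import *
st();cap('wrist','w22')
E
```

```text
t 30.32 pos [0.457  0.3578 0.1904] yaw -64.86 tilt 0.07 F [-0.4 -0.2  1.2] M [-0.02  0.04  0.02] w 0.818
```

View pics/w22.png

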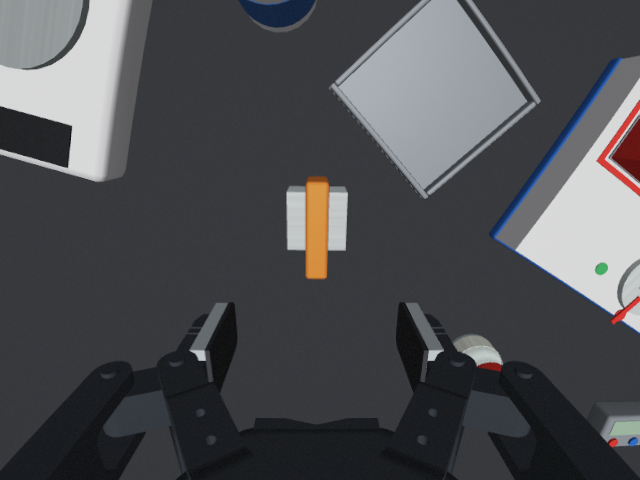

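```bash
python3 - <<'E'
from h import *
crop('w22',270,165,365,285,6,'c17')
E
```

```text
(no output)
```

View pics/c17.png

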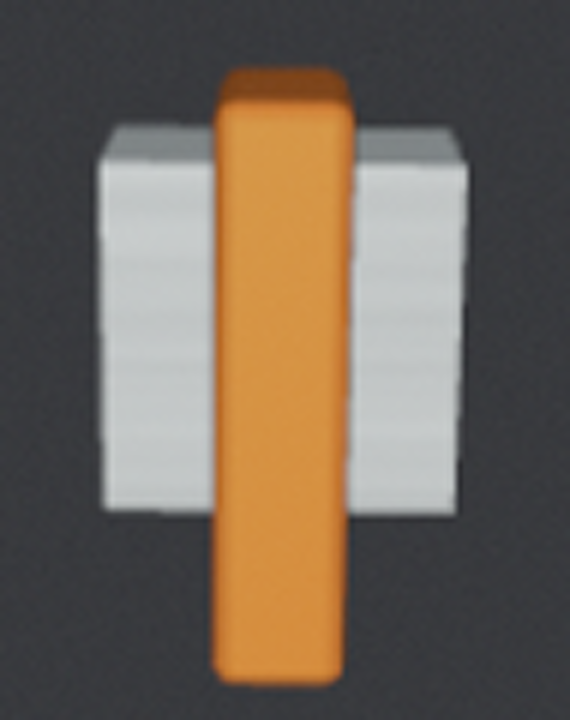

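```bash
python3 - <<'E'
from h import *
c=load('w22')
print(fitrect(c,uc([(216,101),(353,101),(343,685),(214,685)],6,270,165),.068,.018,.08))
print(fitrect(c,uc([(99,161),(467,166),(456,514),(103,510)],6,270,165),.033,.052,.052))
X=[pt(c,u,v,.018) for u,v in [(332,87),(445,-6),(539,100),(425,197)]];print(np.round(X,4))
row(.4575,.358,.04,-64.7)
E
```

```text
(array([0.4596, 0.3581]), np.float64(-65.38), 'rms mm 0.6', array([17.1, 79.1, 17.5, 79.1]))
(array([0.4591, 0.3579]), np.float64(24.5), 'rms mm 0.4', array([52.4, 52.5, 52.9, 52.5]))
[[0.5656 0.3936 0.018 ]
 [0.6685 0.3434 0.018 ]
 [0.6356 0.2289 0.018 ]
 [0.5183 0.277  0.018 ]]
row [0.09, -0.04, 15.03, 0.04, 0.06, -0.23] dist 15.0 t 30.3667
```

```bash
python3 - <<'E'
from h import *
row(.4593,.358,.04,-65.3)
E
```

```text
row [0.25, 0.03, 15.03, 0.04, 0.06, 0.37] dist 15.0 t 30.3667
```

Request:
{"op": "servo_tool", "data": {
  "plan": [
    [[0.25, 0.03, 4, 0, 0, 0.4], [0.25, 0.03, 8, 0, 0, 0.4], [0.25, 0.03, 11, 0, 0, 0.4], [0.25, 0.03, 13, 0, 0, 0.4], [0.25, 0.03, 14.5, 0, 0, 0.4], [0.25, 0.03, 14.9, 0, 0, 0.4], [0.25, 0.03, 14.9, 0, 0, 0.4], [0.25, 0.03, 14.9, 0, 0, 0.4]]
  ],
  "claw": 6
}}

```text
time: 31.03
tool_pos: [0.4601, 0.358, 0.0421]
tcp_rot: [3.069, 0.671, 0.0]
wrist_force: [0.7, 0.6, -0.2]
width: 0.702
```

```bash
python3 - <<'E'
from h import *
st();row(.4593,.358,.04,-65.3)
E
```

```text
t 31.03 pos [0.4601 0.358  0.0421] yaw -65.34 tilt 0.03 F [ 0.7  0.6 -0.2] M [-0.03 -0.02 -0.02] w 0.702
row [-0.08, -0.04, 0.21, 0.03, 0.0, -0.04] dist 0.2 t 31.0333
```

Request:
{"op": "servo_tool", "data": {
  "plan": [
    [[-0.05, 0, 0.1, 0, 0, 0], [-0.05, 0, 0.1, 0, 0, 0], [-0.05, 0, 0.1, 0, 0, 0], [-0.05, 0, 0.1, 0, 0, 0], [-0.05, 0, 0.1, 0, 0, 0], [-0.05, 0, 0.1, 0, 0, 0], [-0.05, 0, 0.1, 0, 0, 0], [-0.05, 0, 0.1, 0, 0, 0], [-0.05, 0, 0.1, 0, 0, 0], [-0.05, 0, 0.1, 0, 0, 0]]
  ],
  "claw": 0.8,
  "grip_force": 70
}}

```text
time: 31.87
tool_pos: [0.4605, 0.3585, 0.0425]
tcp_rot: [-3.069, -0.671, -0.003]
wrist_force: [-0.5, -0.4, 6.2]
width: 0.196
```

```bash
python3 - <<'E'
from h import *
st();cap('wrist','w23');row(.459,.358,.2,-15.7)
E
```

```text
t 31.87 pos [0.4605 0.3585 0.0425] yaw -65.33 tilt 0.11 F [-0.5 -0.4  6.2] M [-0.23 -0.   -0.  ] w 0.196
row [-0.12, -0.02, -15.75, 0.06, -0.1, -49.63] dist 15.8 t 31.9167
```

View pics/w23.png

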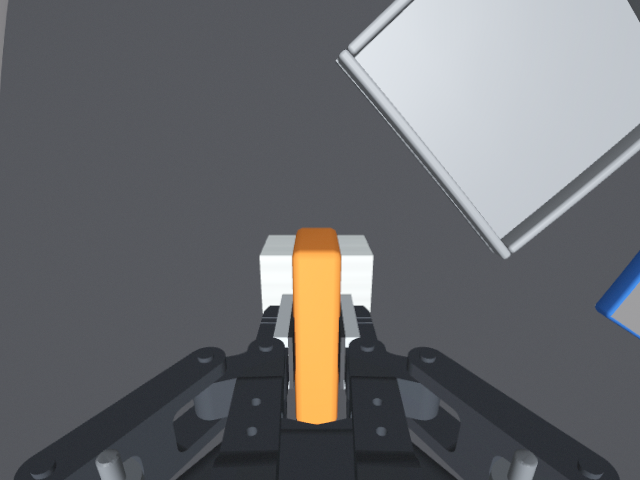

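Request:
{"op": "servo_tool", "data": {
  "plan": [
    [[0, 0, -2, 0, 0, 0], [0, 0, -5, 0, 0, 0], [0, 0, -9, 0, 0, -6], [-0.1, 0, -13, 0, 0, -12], [-0.1, 0, -15.7, 0, 0, -18], [-0.1, 0, -15.7, 0, 0, -24], [-0.1, 0, -15.7, 0, 0, -30], [-0.1, 0, -15.7, 0, 0, -36], [-0.1, 0, -15.7, 0, 0, -42], [-0.1, 0, -15.7, 0, -0.1, -49.5], [-0.1, 0, -15.7, 0, -0.1, -49.5], [-0.1, 0, -15.7, 0, -0.1, -49.5]]
  ]
}}

```text
time: 32.92
tool_pos: [0.4587, 0.3576, 0.1986]
tcp_rot: [2.508, 1.89, -0.002]
wrist_force: [0.5, 0.3, -2.2]
width: 0.198
```

```bash
python3 - <<'E'
from h import *
st();row(.5424,.0549,.2,-15.6)
E
```

```text
t 32.92 pos [0.4587 0.3576 0.1986] yaw -15.99 tilt 0.09 F [ 0.5  0.3 -2.2] M [ 0.05  0.03 -0.02] w 0.198
row [-26.79, 16.39, -0.1, -0.0, 0.09, -0.39] dist 31.4 t 32.9167
```

Request:
{"op": "servo_tool", "data": {
  "plan": [
    [[-3, 1.8, 0, 0, 0, 0], [-6, 3.6, 0, 0, 0, 0], [-9, 5.5, 0, 0, 0, 0], [-12, 7.3, 0, 0, 0, 0], [-15, 9.2, 0, 0, 0, 0], [-18, 11, 0, 0, 0, 0], [-21, 12.8, 0, 0, 0, -0.3], [-24, 14.7, 0, 0, 0, -0.3], [-26, 15.9, 0, 0, 0, -0.3], [-26.8, 16.4, 1, 0, 0, -0.3], [-26.8, 16.4, 3, 0, 0, -0.3], [-26.8, 16.4, 5, 0, 0, -0.3], [-26.8, 16.4, 6, 0, 0, -0.3], [-26.8, 16.4, 6.3, 0, 0, -0.3], [-26.8, 16.4, 6.3, 0, 0, -0.3], [-26.8, 16.4, 6.3, 0, 0, -0.3]]
  ]
}}

```text
time: 34.25
tool_pos: [0.5428, 0.0552, 0.1364]
tcp_rot: [2.503, 1.897, -0.001]
wrist_force: [0.9, 0.3, -1.9]
width: 0.198
```

```bash
python3 - <<'E'
from h import *
st();cap('wrist','w24');st();crop('w24',220,200,420,350,4,'c18');row(.5424,.0549,.13,-15.6)
E
```

```text
t 34.25 pos [0.5428 0.0552 0.1364] yaw -15.69 tilt 0.08 F [ 0.9  0.3 -1.9] M [-0.02 -0.01  0.01] w 0.198
t 34.30 pos [0.5433 0.0552 0.1371] yaw -15.68 tilt 0.11 F [ 0.5  0.3 -2.6] M [ 0.01 -0.   -0.04] w 0.196
row [-0.05, -0.08, 0.71, 0.09, 0.06, -0.08] dist 0.7 t 34.3
```

View pics/w24.png

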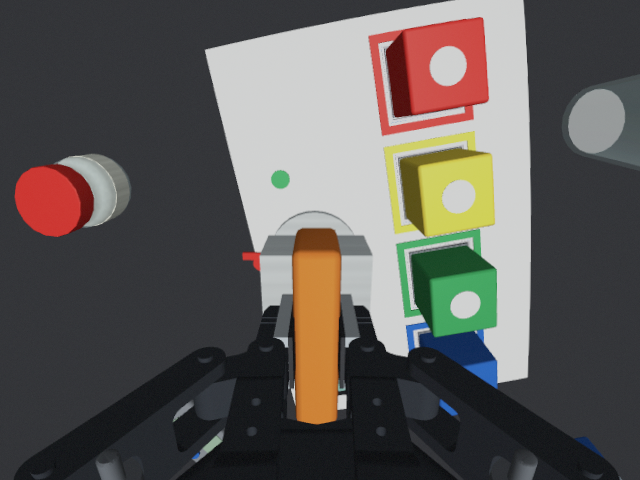

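View pics/c18.png

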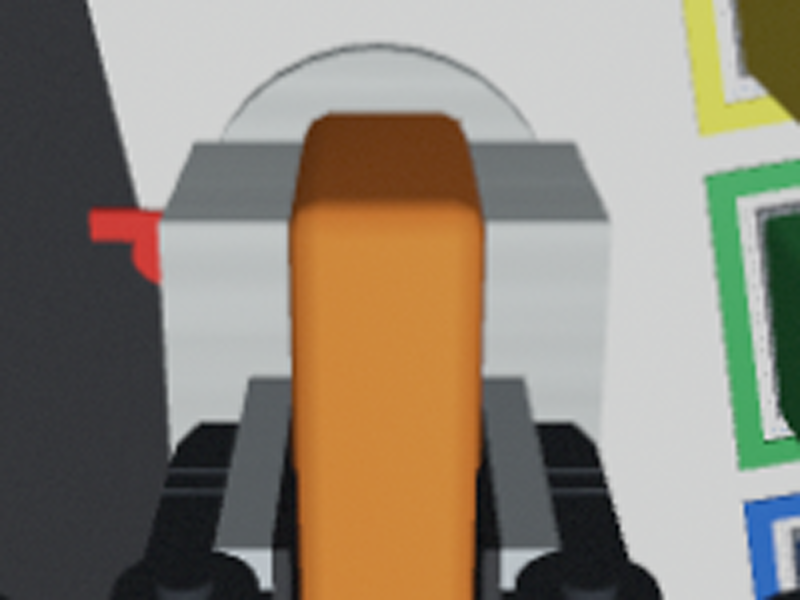

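```bash
python3 - <<'E'
from h import *
c=load('w24');f=lambda p,z:pt(c,*uc([p],4,220,200)[0],z)
a=np.radians(-15.7);tx=np.array([-np.sin(a),np.cos(a)]);ty=np.array([np.cos(a),np.sin(a)])
top=f((379,44),.056)[:2];l=f((225,137),.056)[:2];r=f((535,137),.056)[:2]
print('collar ctr along tx',top@tx-.030,' ty',(l+r)@ty/2)
# circle thru 3 pts
A=np.array([2*(l-top),2*(r-top)]);b=np.array([l@l-top@top,r@r-top@top]);ctr=np.linalg.solve(A,b);print('circ',ctr,np.linalg.norm(ctr-top),'tx,ty',ctr@tx,ctr@ty)
for p,q,z in [((194,142),(576,143),.0939),((162,220),(609,220),.1269)]:
    P=f(p,z)[:2];Q=f(q,z)[:2];print('hub',np.linalg.norm(P-Q),'tx',(P+Q)@tx/2-.026,'ty',(P+Q)@ty/2)
C=np.array([.5420,.0534]);print('shaft from w21 tx,ty',C@tx,C@ty); t=np.array([.5428,.0552]);print('tcp',t@tx,t@ty)
E
```

```text
collar ctr along tx 0.19861384414323316  ty 0.5074883733317656
circ [0.54266044 0.05515663] 0.028671228109540436 tx,ty 0.19994299069035218 0.5074893194847027
hub 0.05235831456256692 tx 0.1974825876767042 ty 0.5083166269556618
hub 0.051305399266877404 tx 0.19817232751158229 ty 0.5083716933344583
shaft from w21 tx,ty 0.19807318097809207 0.5073288627480403
tcp 0.20002250647844041 0.507611935342425
```

Request:
{"op": "servo_tool", "data": {
  "plan": [
    [[0.05, -0.07, 0.5, 0, 0, 0], [0.05, -0.07, 1.0, 0, 0, 0], [0.05, -0.07, 1.3, 0, 0, 0], [0.05, -0.07, 1.6, 0, 0, 0], [0.05, -0.07, 1.8, 0, 0, 0], [0.05, -0.07, 2.0, 0, 0, 0], [0.05, -0.07, 2.0, 0, 0, 0]]
  ]
}}

```text
time: 34.88
tool_pos: [0.5424, 0.0558, 0.1164]
tcp_rot: [2.503, 1.897, -0.001]
wrist_force: [-0.9, -0.5, -2.8]
width: 0.196
```

```bash
python3 - <<'E'
from h import *
st()
E
```

```text
t 34.88 pos [0.5424 0.0558 0.1164] yaw -15.68 tilt 0.09 F [-0.9 -0.5 -2.8] M [0.01 0.02 0.01] w 0.196
```

Request:
{"op": "servo_tool", "data": {
  "plan": [
    [[0, 0, 0.3, 0, 0, 0], [0, 0, 0.6, 0, 0, 0], [0, 0, 0.9, 0, 0, 0], [0, 0, 1.2, 0, 0, 0], [0, 0, 1.5, 0, 0, 0], [0, 0, 1.7, 0, 0, 0], [0, 0, 1.8, 0, 0, 0], [0, 0, 1.8, 0, 0, 0], [0, 0, 1.8, 0, 0, 0]]
  ]
}}

```text
time: 35.63
tool_pos: [0.5425, 0.0558, 0.0985]
tcp_rot: [2.503, 1.897, -0.001]
wrist_force: [-1.1, 0.2, -0.7]
width: 0.195
```

```bash
python3 - <<'E'
from h import *
st();cap('wrist','w25');cap('side','d25');crop('d25',220,170,400,300,4.4,'c19')
E
```

```text
t 35.63 pos [0.5425 0.0558 0.0985] yaw -15.69 tilt 0.08 F [-1.1  0.2 -0.7] M [-0.04  0.1  -0.01] w 0.195
```

View pics/w25.png

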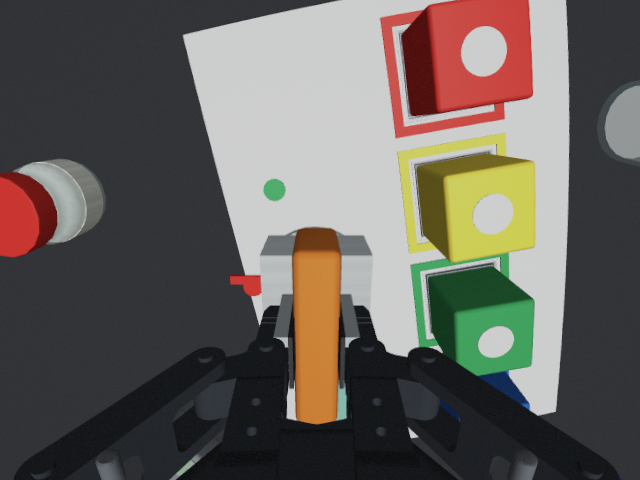

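View pics/c19.png

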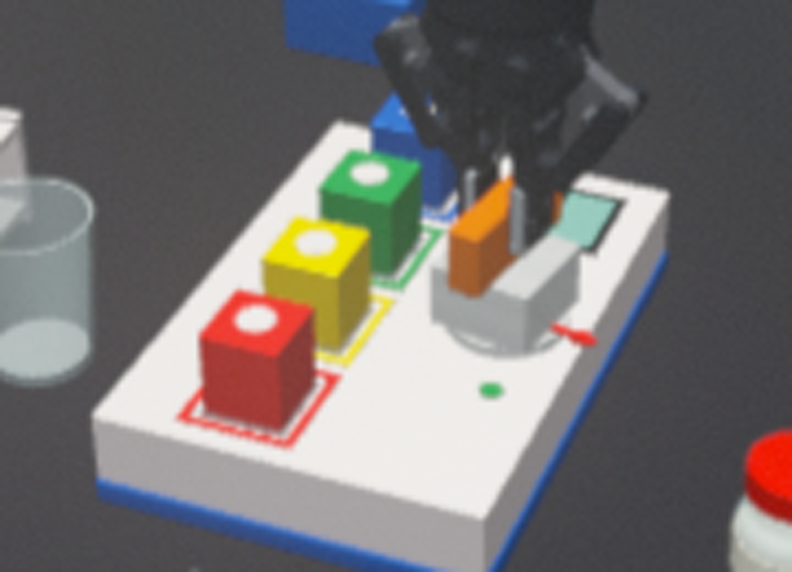

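Request:
{"op": "servo_tool", "data": {
  "plan": [
    [[0, 0.02, 0.1, 0, 0, 5], [0, 0.04, 0.1, 0, 0, 10], [-0.01, 0.05, 0.1, 0, 0, 15], [-0.01, 0.07, 0.1, 0, 0, 20], [-0.02, 0.08, 0.1, 0, 0, 25], [-0.03, 0.1, 0.1, 0, 0, 30], [-0.04, 0.11, 0.1, 0, 0, 35], [-0.05, 0.13, 0.1, 0, 0, 40], [-0.06, 0.14, 0.1, 0, 0, 45], [-0.07, 0.15, 0.1, 0, 0, 50], [-0.09, 0.16, 0.1, 0, 0, 55], [-0.1, 0.17, 0.1, 0, 0, 60], [-0.11, 0.18, 0.1, 0, 0, 64], [-0.11, 0.18, 0.1, 0, 0, 64], [-0.11, 0.18, 0.1, 0, 0, 64]]
  ]
}}

```text
time: 36.98
tool_pos: [0.5431, 0.0536, 0.0984]
tcp_rot: [3.126, 0.282, -0.003]
wrist_force: [-5.4, -2.4, 6.8]
width: 0.193
```

```bash
python3 - <<'E'
from h import *
st();cap('wrist','w26');cap('scene','s26');crop('s26',230,170,400,310,4.4,'c20')
E
```

```text
t 36.98 pos [0.5431 0.0536 0.0984] yaw -79.68 tilt 0.17 F [-5.4 -2.4  6.8] M [-0.47  0.92 -0.01] w 0.193
```

View pics/w26.png

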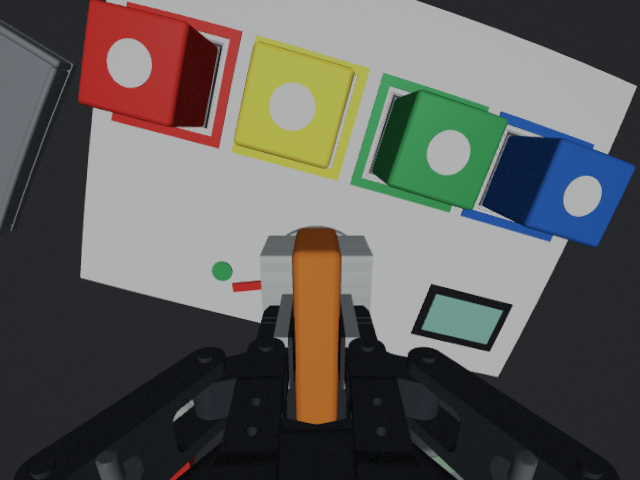

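View pics/c20.png

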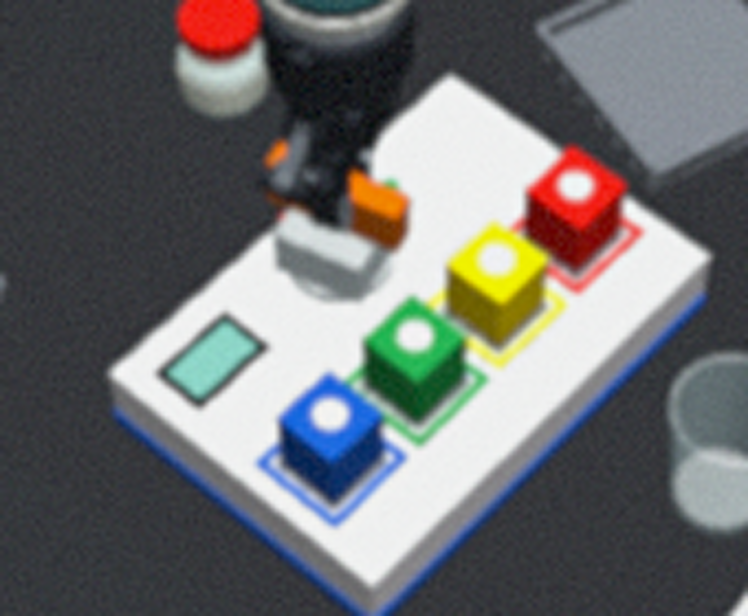

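Request:
{"op": "servo_tool", "data": {
  "plan": [
    [[0, 0.01, 0, 0, 0, 3], [0, 0.02, 0, 0, 0, 6], [0, 0.03, 0, 0, 0, 9], [0, 0.03, 0, 0, 0, 9], [0, 0.03, 0, 0, 0, 9]]
  ]
}}

```text
time: 37.5
tool_pos: [0.543, 0.0532, 0.0985]
tcp_rot: [3.139, 0.039, -0.003]
wrist_force: [-2.3, -0.6, -1.3]
width: 0.198
```

```bash
python3 - <<'E'
from h import *
st();cap('wrist','w27');crop('w27',190,220,390,370,4,'c21');
E
```

```text
t 37.50 pos [0.543  0.0532 0.0985] yaw -88.59 tilt 0.19 F [-2.3 -0.6 -1.3] M [-0.14  0.26 -0.02] w 0.198
```

View pics/c21.png

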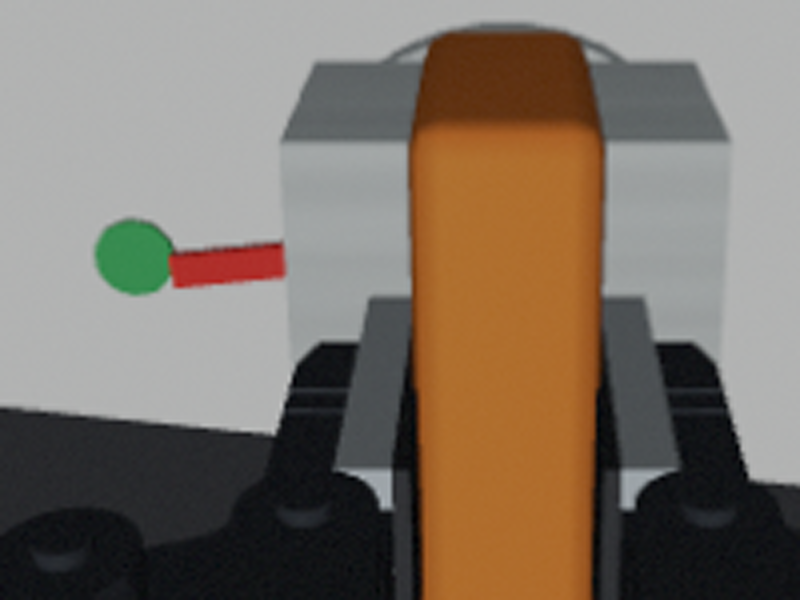

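```bash
python3 - <<'E'
from h import *
def ang(fn,p,q,x0,y0,k=4,z=.057):
    c=load(fn);P,Q=[pt(c,*uc([e],k,x0,y0)[0],z) for e in(p,q)];d=P-Q
    a=np.degrees(np.arctan2(d[1],d[0]));return a, np.radians(175-a)
print(ang('w27',(172,270),(285,261),190,220),ang('w27',(170,253),(283,244),190,220),ang('w27',(174,287),(285,277),190,220))
c=load('w27');g=pt(c,*uc([(135,257)],4,190,220)[0],.0505);v=g[:2]-[.542,.0534];a=np.degrees(np.arctan2(v[1],v[0]));print('dot',a,np.radians(175-a))
print(ang('w26',(233,288),(261,285.5),0,0,1))
E
```

```text
(np.float64(96.50435929018941), np.float64(1.3700073788486935)) (np.float64(96.463763403071), np.float64(1.3707159107416778)) (np.float64(97.18727810774665), np.float64(1.3580881969584933))
dot 98.29769064367302 1.3387078421511582
(np.float64(106.01842817012306), np.float64(1.2039555516323224))
```

Request:
{"op": "servo_tool", "data": {
  "plan": [
    [[0, 0, 0.1, 0, 0, 1.5], [0, 0, 0.1, 0, 0, 1.5], [0, 0, 0.1, 0, 0, 1.5], [0, 0, 0.1, 0, 0, 1.5], [0, 0, 0.1, 0, 0, -1], [0, 0, 0, 0, 0, -4], [0, 0, 0, 0, 0, -4], [0, 0, 0, 0, 0, -4]]
  ]
}}

```text
time: 38.22
tool_pos: [0.5433, 0.0533, 0.0985]
tcp_rot: [3.136, 0.146, -0.002]
wrist_force: [0.4, -0.2, -1.2]
width: 0.194
```

```bash
python3 - <<'E'
from h import *
st();cap('wrist','w28');crop('w28',190,220,390,370,4,'c22');
E
```

```text
t 38.22 pos [0.5433 0.0533 0.0985] yaw -84.67 tilt 0.16 F [ 0.4 -0.2 -1.2] M [-0.03 -0.02  0.06] w 0.194
```

View pics/c22.png

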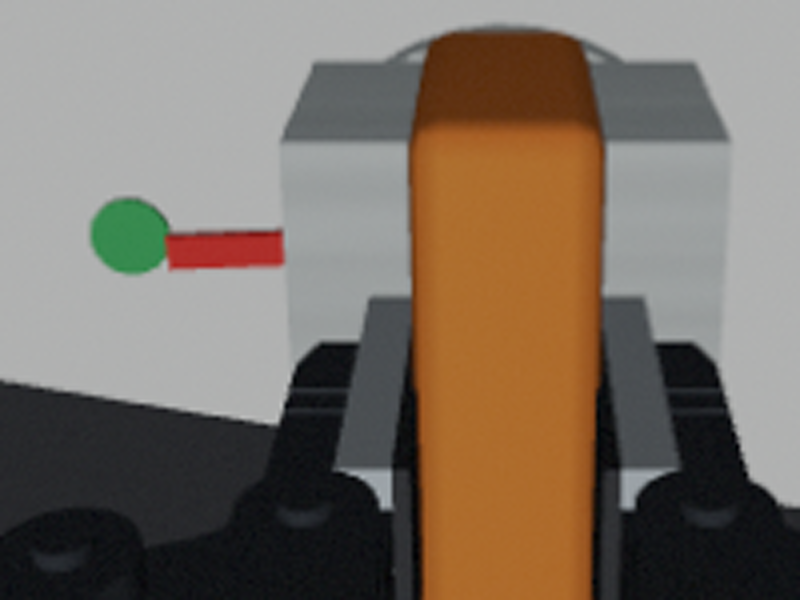

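Request:
{"op": "servo_tool", "data": {
  "plan": [
    [[0, 0, -0.4, 0, 0, -1], [0, 0, -0.9, 0, 0, -1], [0, 0, -1.5, 0, 0, -1], [0, 0, -2.1, 0, 0, -1], [0, 0, -2.7, 0, 0, -1], [0, 0, -3.5, 0, 0, -1], [0, 0, -6, 0, 0, -1], [0, 0, -9, 0, 0, -1], [0, 0, -10, 0, 0, -1], [0, 0, -10, 0, 0, -1]]
  ]
}}

```text
time: 39.1
tool_pos: [0.5464, 0.0537, 0.2031]
tcp_rot: [3.134, 0.173, 0.012]
wrist_force: [0.2, -0.2, -2.3]
width: 0.2
```

```bash
python3 - <<'E'
from h import *
st();cap('wrist','w29')
X=np.array([[0.5656,0.3936],[0.6685,0.3434],[0.6356,0.2289],[0.5183,0.277]]);print('tray w22',X.mean(0))
d=load('side1');P=[pt(d,u,v,.018)[:2] for u,v in [(215,337),(264,304),(315,332),(266,375)]];print('side',np.mean(P,0))
row(.597,.312,.2,-64)
E
```

```text
t 39.10 pos [0.5464 0.0537 0.2031] yaw -83.67 tilt 0.46 F [ 0.2 -0.2 -2.3] M [-0.01 -0.05 -0.04] w 0.2
tray w22 [0.597    0.310725]
side [0.59596011 0.31361658]
row [8.03, -25.11, 0.01, 0.19, -0.16, -19.67] dist 26.4 t 39.15
```

View pics/w29.png

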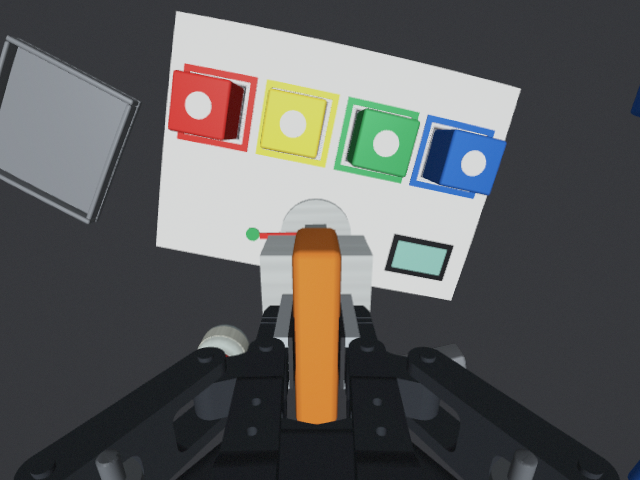

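Request:
{"op": "servo_tool", "data": {
  "plan": [
    [[1, -3.2, 0, 0, 0, -3], [2, -6.4, 0, 0, 0, -6], [3, -9.6, 0, 0, 0, -9], [4.1, -12.8, 0, 0, 0, -12], [5.1, -16, 0, 0, 0, -15], [6.1, -19.2, 0, 0, 0, -18], [7.1, -22.4, 0, 0.2, -0.2, -19.7], [7.8, -24.4, 0, 0.2, -0.2, -19.7], [8, -25.1, 0, 0.2, -0.2, -19.7], [8, -25.1, 3, 0.2, -0.2, -19.7], [8, -25.1, 6, 0.2, -0.2, -19.7], [8, -25.1, 9, 0.2, -0.2, -19.7], [8, -25.1, 11.5, 0.2, -0.2, -19.7], [8, -25.1, 13, 0.2, -0.2, -19.7], [8, -25.1, 13, 0.2, -0.2, -19.7], [8, -25.1, 13, 0.2, -0.2, -19.7]]
  ]
}}

```text
time: 40.48
tool_pos: [0.596, 0.3105, 0.0683]
tcp_rot: [3.06, 0.707, -0.007]
wrist_force: [1.0, 0.9, -2.4]
width: 0.195
```

```bash
python3 - <<'E'
from h import *
st();cap('wrist','w30');row(.597,.312,.0475,-64)
E
```

```text
t 40.48 pos [0.596  0.3105 0.0683] yaw -64.00 tilt 0.25 F [ 1.   0.9 -2.4] M [ 0.05 -0.05 -0.  ] w 0.195
row [-0.03, -0.08, 2.3, -0.01, 0.02, 0.0] dist 2.3 t 40.5333
```

View pics/w30.png

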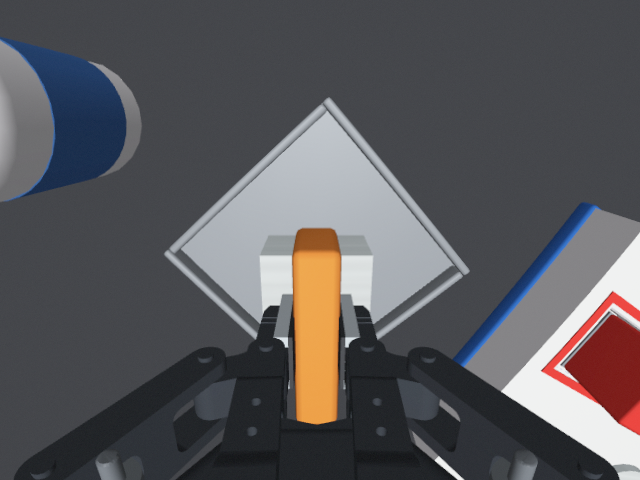

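Request:
{"op": "servo_tool", "data": {
  "plan": [
    [[0, 0, 0.5, 0, 0, 0], [0, 0, 1.0, 0, 0, 0], [0, 0, 1.5, 0, 0, 0], [0, 0, 1.9, 0, 0, 0], [0, 0, 2.1, 0, 0, 0], [0, 0, 2.1, 0, 0, 0], [0, 0, 2.1, 0, 0, 0]]
  ]
}}

```text
time: 41.12
tool_pos: [0.5974, 0.3114, 0.0492]
tcp_rot: [3.061, 0.707, -0.001]
wrist_force: [0.6, 0.1, -2.0]
width: 0.197
```

```bash
python3 - <<'E'
from h import *
st()
E
```

```text
t 41.12 pos [0.5974 0.3114 0.0492] yaw -63.99 tilt 0.05 F [ 0.6  0.1 -2. ] M [-0.01 -0.05 -0.04] w 0.197
```

Request:
{"op": "servo_tool", "data": {
  "plan": [
    [[0, 0, 0.1, 0, 0, 0], [0, 0, 0.2, 0, 0, 0], [0, 0, 0.2, 0, 0, 0], [0, 0, 0.2, 0, 0, 0]]
  ]
}}

```text
time: 41.45
tool_pos: [0.5977, 0.3115, 0.0476]
tcp_rot: [-3.061, -0.707, 0.0]
wrist_force: [-0.4, -0.2, -0.9]
width: 0.196
```

```bash
python3 - <<'E'
from h import *
st()
E
```

```text
t 41.45 pos [0.5977 0.3115 0.0476] yaw -63.99 tilt 0.01 F [-0.4 -0.2 -0.9] M [ 0.03 -0.01  0.02] w 0.196
```

Contact with the floor has begun; release and retreat.

Request:
{"op": "servo_tool", "data": {
  "plan": [
    [[0, 0, 0, 0, 0, 0], [0, 0, 0, 0, 0, 0], [0, 0, 0, 0, 0, 0], [0, 0, 0, 0, 0, 0], [0, 0, 0, 0, 0, 0], [0, 0, -1, 0, 0, 0], [0, 0, -3, 0, 0, 0], [0, 0, -6, 0, 0, 0], [0, 0, -10, 0, 0, 0], [0, 0, -14, 0, 0, 0], [0, 0, -17, 0, 0, 0], [0, 0, -17, 0, 0, 0], [0, 0, -17, 0, 0, 0]]
  ],
  "claw": 5
}}

```text
time: 42.53
tool_pos: [0.5997, 0.3124, 0.2225]
tcp_rot: [-3.059, -0.707, -0.012]
wrist_force: [-1.0, 0.0, -0.8]
width: 0.587
```

```bash
python3 - <<'E'
from h import *
st();cap('wrist','w31');cap('side','d31');cap('scene','s31');crop('s31',220,140,440,310,3.6,'c23');crop('d31',200,170,400,400,2.6,'c24');st()
E
```

```text
t 42.53 pos [0.5997 0.3124 0.2225] yaw -63.99 tilt 0.44 F [-1.   0.  -0.8] M [ 0.   -0.    0.04] w 0.587
t 42.68 pos [0.5967 0.311  0.2161] yaw -63.99 tilt 0.16 F [-0.   0.2  0.2] M [ 0.   -0.02  0.02] w 0.586
```

View pics/w31.png

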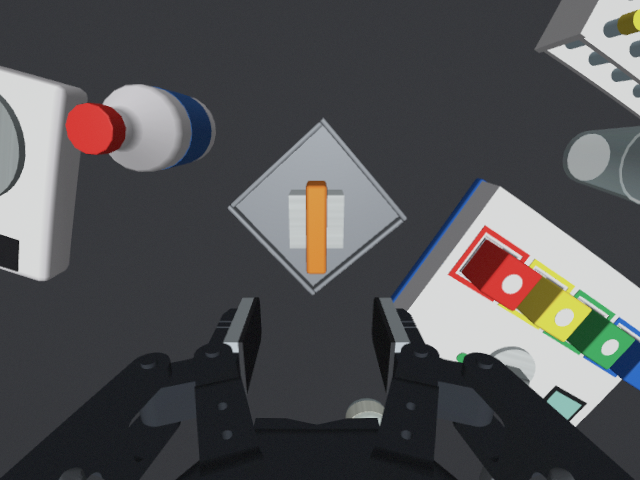

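View pics/c23.png

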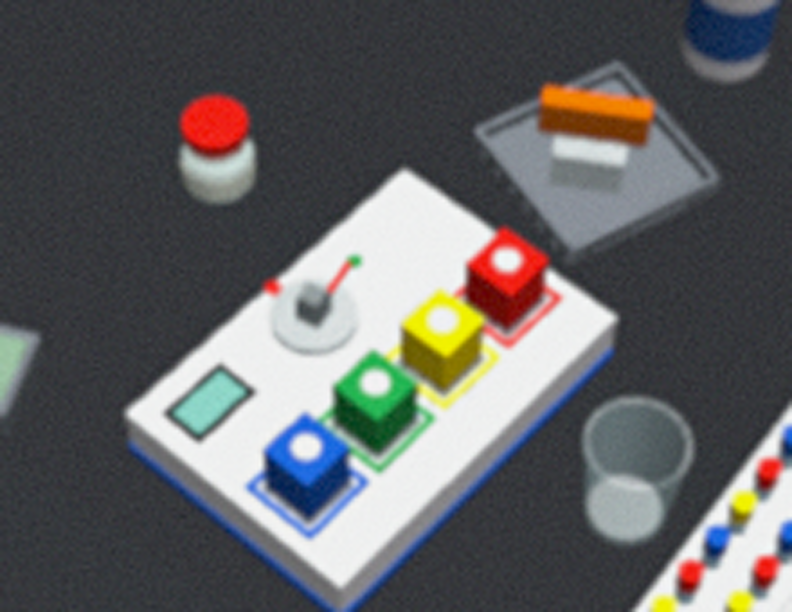

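View pics/c24.png

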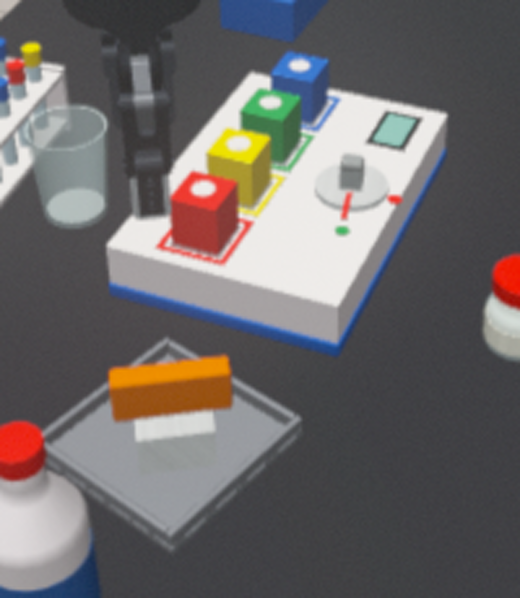

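```bash
python3 - <<'E'
from h import *
c=load('s31');a=np.radians(-5);ey=np.array([-np.sin(a),np.cos(a)]);y=np.array([.6292,.078])
for n,k,p in [('r',1,(507,260)),('y',0,(442,320)),('g',-1,(375,383)),('b',-2,(306,446))]:
    s=y+k*.065*ey;u=uc([p],3.6,220,140)[0];print(n,np.round(u,1),[proj(c,[*s,z]).round(1).tolist() for z in(.095,.100,.110)])
P=[pt(c,*uc([q],3.6,220,140)[0],.057)[:2] for q in [(352,263),(330,291)]];d=P[0]-P[1];print('spindle',np.radians(175)-np.arctan2(d[1],d[0]))
E
```

```text
r [360.5 211.9] [[360.4, 213.0], [360.5, 211.7], [360.7, 209.2]]
y [342.4 228.5] [[342.4, 229.7], [342.5, 228.5], [342.6, 226.0]]
g [323.8 246. ] [[323.8, 247.1], [323.8, 245.9], [323.8, 243.4]]
b [304.6 263.5] [[304.4, 265.1], [304.4, 264.0], [304.3, 261.6]]
spindle 1.399278745657941
```

```bash
python3 - <<'E'
from workcell import finish_job
print(finish_job())
E
```

```text
the job is handed in; nothing more can be done
None
```

I plugged all four modules (red, yellow, green and blue) into the sockets of their own colour. I then fitted the key on the spindle, turned it clockwise to the locked stop, and set it upright in the tray. I handed the job in at about 43 s; no verdict was reported.

What the last checks showed:
- **Modules:** in the final scene picture all four tops line up with the home position sideways. They appear about 1 px (4–5 mm in height) high by the same amount. I took this as camera bias, since scene and wrist readings differed by about 2 mm elsewhere, but I did not measure the depth separately. Nothing resisted during insertion.
- **Key on the shaft:** it sat about 56 mm above the bench by the tool readings, which is the collar height.
- **Spindle:** the pointer sits at the green dot. I read 1.36–1.37 rad from the wrist camera with the key on, and 1.40 rad from the scene camera at the end. The stop is at 1.35 rad, so the readings are slightly high.
- **Key in the tray:** it stands upright near the centre.
- **Bystanders and gripper:** none of the other things looked knocked over in the last pictures, and the gripper was clear of everything.

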